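# Pack the stone trays into the dovetail-lidded sample case

### The arm

A 7-joint arm with a two-finger parallel gripper is mounted at the origin on the work surface. World frame = base frame: x ahead of the robot, y to its left, z up, the work surface at z = 0. Lengths are in m, angles in rad, forces in N, time in s.
With the tool pointing down it reaches from about 0.425 to 1.025 m from the base axis. Payload 9.4 kg.
Tool frame: the origin (TCP) lies on the centre line of the jaws, within the pads' length; the fingertips stand 11 mm ahead of it and the grasp point (between the pads) lies 8 mm behind it; z points along the fingers, y is the direction in which the jaws open and shut (so a half turn about z gives the same grasp; the last joint's range is limited). The gripper opens to 93 mm and grips with 3 to 60 N. Pads are 15 mm wide; open, the fingers measure 128 mm over their backs; the gripper's body (75 mm by 188 mm) begins 65 mm behind the grasp point.
Start: joints at [-1.377, 0.599, -0.003, 1.599, 0.002, 0.943, -0.08], TCP at [0.194, 0.699, 0.23] pointing down, gripper open.
Joint ranges: [-2.57, 2.57], [-0.35, 1.97], [-1.29, 1.29], [0.11, 2.56], [-1.05, 4.19], [0.11, 1.86], [-2.63, 2.63]. Speed limits (rad/s): [2.22, 2.22, 3.01, 3.01, 3.14, 3.14, 3.14].

### API

Orientations are given as a unit quaternion [x, y, z, w].
In Python, from cell import state, vision, arm gives the robot as it stands.
- The arm moves only by the shell command python3 -m handwheel 'ROWS' [FORCE]. ROWS is text: rows parted by semicolons, each of 5 numbers parted by spaces: the shift along the tool's x, y, z in units of 25 mm (1.0 is 25 mm), then the turn about the tool's z in units of 5 degrees (1.0 is 5 degrees), then the opening, from 0 (shut) to 1 (fully open). In form: tx ty tz turn grip; .... A call has 1 to 5 rows; each row shifts and turns the commanded pose from where the row before left it, along the tool's axes as they then stand; what a row does not reach is not made up. A row lasts 1/12 s, in which the tool goes at most 41.7 mm and 7.16 degrees, less where a joint would pass 70% of its speed; a pose out of reach is approached as far as the arm can. A call is refused whole if a number of a shift passes 1 or a number of a turn 1, either way. A call with a gripper value outside its range is refused whole. The fingers move at their own pace and stop on an object; FORCE is the grip in N (left out, the last holds). Time passes only in rows, so rows that do not move let the fingers close. It gives the time, the measured TCP pose, the force and the opening at its end, in the units of the state.
- state(): the state, without advancing time (a new reading comes with each control period).
- vision.camera(name): name is "side" or "top" or "wrist"; returns (picture, depth): 384x512x3 uint8, red, green, blue; 384x512 float32, m along the optical axis (not along the pixel's ray), 0 where there is no reading.
- vision.camera_info(name): a dict with "K" (3x3 intrinsics, pixels), "k1" (the pictures are not rectified: a ray, as slopes to the right and down, at radius r is drawn at 1 + k1 r^2 times it, then the intrinsics apply), "eye" and "orientation" of the camera in the world. Camera axes: x right, y up, looking along -z (the intrinsics and any distortion apply to the point x, -y, -z); pixel columns grow to the right and rows downward; lengths in m; the calibration is good to about 2 mm. A picture is of the moment at which its call begins: read the wrist's pose just before it. camera_info takes no time and is no camera call; for the wrist camera it gives the pose at the moment of the call.
- arm.close_job(): hands the job in, once; it reports no verdict.
The state is a dict: "t": time; "joints": joint angles; "joint_velocities": joint speeds; "effort": joint torques, N m; "tool_pos": TCP position; "ee_rot": TCP orientation; "ft_force": force on the tool from outside, world axes, zero at the start; "ft_torque": the same for the moment, N m; "gripper_width": opening from 0.0 (shut) to 1.0 (fully open).
Only numpy, scipy, OpenCV 4.12 (cv2) and the standard library are available. Lean on these libraries where they do the work, as an engineer would, in place of code of your own. Each camera call takes 0.05 s, during which the arm holds its last target. There are 200 camera calls.

### The job

Pack the sample case: slide its lid back out and lay it flat on the grey felt mat, then put every stone tray on the table into the case, open side up, stacked so that all four corner holes of each go down over the four brass posts. Then put the lid back into its dovetailed way, narrow end first, and push it along until it wedges tight, fully home; leave the other things on the table alone.

Things in the scene. Friction and masses are not known exactly. Their poses are not given: they have to be found in the camera images.
- tray0_c (a point): Stone tray, rust-red with cream patches; absent: None. 130 x 56 x 14 mm: 6 mm floor, 5 mm thick rim, corners cut off; 0.16-0.26 kg. Four 12 mm square holes, 46 mm either way along and 16 mm across. Point: its centre, 7 mm above the underside; x along, z out of the open side (up at the start). Grip it across the 56 mm width. Either way round fits; trays stack 14 mm apart.
- tray1_c (a point): Stone tray, cream with rust-red patches; absent: None. 130 x 56 x 14 mm: 6 mm floor, 5 mm thick rim, corners cut off; 0.16-0.26 kg. Four 12 mm square holes, 46 mm either way along and 16 mm across. Point: its centre, 7 mm above the underside; x along, z out of the open side (up at the start). Grip it across the 56 mm width. Either way round fits; trays stack 14 mm apart.
- tray2_c (a point): Stone tray, white marble with grey-brown patches; absent: None. 130 x 56 x 14 mm: 6 mm floor, 5 mm thick rim, corners cut off; 0.16-0.26 kg. Four 12 mm square holes, 46 mm either way along and 16 mm across. Point: its centre, 7 mm above the underside; x along, z out of the open side (up at the start). Grip it across the 56 mm width. Either way round fits; trays stack 14 mm apart.
- tray3_c (a point): Stone tray, dark grey-green with cream patches; absent: None. 130 x 56 x 14 mm: 6 mm floor, 5 mm thick rim, corners cut off; 0.16-0.26 kg. Four 12 mm square holes, 46 mm either way along and 16 mm across. Point: its centre, 7 mm above the underside; x along, z out of the open side (up at the start). Grip it across the 56 mm width. Either way round fits; trays stack 14 mm apart.
- lid_grip (a point): Handle of the light-wood lid: black bar 60 mm long (x), 18 wide, 32 high, midway on its top. Point: bar's centre, 16 mm above the lid's top, 26 above its underside; x to the narrow front end (dark inlay), z up. Lid 150 mm long, 10 thick, 0.22-0.37 kg; underside 189 mm wide at rear, 163 at front (5 degrees a side). It starts loosely in the case's way, 18-40 mm short of home.
- lid_edge (a point): Middle of the lid's right bevelled edge (-y side), 5 mm above the underside. Both long edges are dovetails: bevelled 15 degrees, the top 2.7 mm narrower a side than the underside.
- case_home (a point): Where the lid's handle point stands when the lid is home in the case's way (96 mm above the table). x points along the way in the direction that closes the lid: the way narrows to +x, 5 degrees a side; its open mouth is at -x. z up. At home the lid's sides meet the way and it wedges: push with 15 to 20 N until it stops. The wooden case is fixed to the table.
- case_mouth (a point): Where the handle point stands with the lid 75 mm short of home on the two ledges (70 mm above the table, from 85 mm short of to 85 mm past the way's middle). There the lid drops in or lifts out with 4 mm play a side; nearer home than about 35 mm the undercut dark lips (tops 83 mm above the table) hold it down. x, z as at home.
- case_posts (a point): Middle of the four brass posts in the case, on its floor, 12 mm above the table; x as the way's, z up. Posts 8 mm thick, 52 mm high, at 46 mm either way along x and 16 mm along y; the trays' length goes along x. Open space inside: 150 mm wide (y) between the ledges at the middle.
- mat_top (a point): Centre of the top of a grey felt mat, 200 x 200 mm, 3 mm thick, fixed on the table: the place for the lid while it is off.
- vase: Bystander, leave alone: turned wooden vase, 56 mm wide, 120 mm high.
- votive: Bystander, leave alone: white marble cup, 64 mm wide, 50 mm high.
- jar: Bystander, leave alone: amber glass jar, 60 mm wide, 85 mm high.
- candle: Bystander, leave alone: cream pillar candle, 60 mm wide, 70 mm high.
- coaster: Bystander, leave alone: rust-red stone disc, 90 mm wide, 10 mm thick.
- stonebox: Bystander, leave alone: pink stone block box 60 x 80 x 45 mm.
- brush: Bystander, leave alone: small dusting brush lying flat near the far edge.
Things that resemble listed ones, but are neither listed nor needed, are in the scene too. Leave any purple look-alike of the part that bears tray3_c alone.

How it is judged:
On the way, in this order (a step that is already met when the one before it is completed fails the run):
1. the lid lies flat on the felt mat (horizontal distance between lid_grip and mat_top below 0.06 m and z of lid_grip in the frame of mat_top below 0.032 m and angle between lid_grip's own z axis and vertical below 0.1 rad and linear speed of lid below 0.02 m/s), for 0.2 s.
2. every tray that is there is stacked on the four posts, open side up (horizontal distance between each of tray0_c, tray1_c, tray2_c, tray3_c and case_posts below 0.005 m and z of tray0_c in the frame of case_posts between 0.003 and 0.053 m and angle between each of tray0_c, tray1_c, tray2_c, tray3_c's own z axis and vertical below 0.06 rad and angle between the x axis of each of tray0_c, tray1_c, tray2_c, tray3_c and the x axis of case_posts, either way round below 0.1 rad and linear speed of each of tray0, tray1, tray2, tray3 below 0.02 m/s and z of tray1_c in the frame of case_posts between 0.003 and 0.053 m and z of tray2_c in the frame of case_posts between 0.003 and 0.053 m and z of tray3_c in the frame of case_posts between 0.003 and 0.053 m), for 0.2 s.
At the end, for the whole second after the job is handed in: Every tray there sits level, open side up, on the posts (within 5 mm of their middle); the lid is wedged home in its way: at most 6 mm short of or 10 mm past the home point, within 4 mm sideways and in height, level, in line; all at rest (all of step 2 and x of lid_grip in the frame of case_home between -0.006 and 0.01 m and y of lid_grip in the frame of case_home between -0.004 and 0.004 m and z of lid_grip in the frame of case_home between -0.004 and 0.004 m and angle between lid_grip's own z axis and vertical below 0.04 rad and angle between the x axis of lid_grip and the x axis of case_home, either way round below 0.03 rad and linear speed of lid below 0.01 m/s); the robot touches nothing.
It fails at once if a bystander is knocked aside (over 40 mm) (distance of any of vase, votive, jar, candle, coaster, stonebox, brush from where it was at the start of the episode above 0.04 m).
Of tray0, tray1, tray2, tray3 only 3 to 4 are there at a start; the rules pass over those that are not, and their reading is None.
At some moment in a run one of tray0, tray1, tray2, tray3 may be knocked a few centimetres aside while the robot is not near it.
Once in a run the grip may slacken for a moment while it holds something.
It also fails if it takes over 208 s, if anything falls off the work surface, if the arm or the gripper's body presses on something with over 40 N, if the wrist force passes 120 N, or if a joint passes its speed limit or range.

## Working session

There is one attempt and no reset: what is moved stays moved. The work goes in short steps, Python scripts to look and compute and a shell command to move; the robot and the scene stay as the last step left them, time stands still between calls to the robot, and variables do not carry over. Pictures are saved under pics/ and viewed, about 12 in all and at most 16, crops included, and the job is handed in when it is done.

```bash
ls; mkdir -p pics
cat > h.py <<'E'
import numpy as np, cv2
from cell import state, vision, arm
from scipy.spatial.transform import Rotation as R
def cam(n):
    i=vision.camera_info(n); p,d=vision.camera(n); return p,d,i
def save(p,f): cv2.imwrite('pics/'+f,cv2.cvtColor(p,cv2.COLOR_RGB2BGR))
def rays(i,uv):
    K=np.array(i['K']);k=i['k1'];uv=np.atleast_2d(np.array(uv,float))
    D=np.array([k,0,0,0],float)
    s=cv2.undistortPoints(uv.reshape(-1,1,2),K,D).reshape(-1,2)
    c=np.c_[s[:,0],-s[:,1],-np.ones(len(s))]
    return np.array(i['eye']),R.from_quat(i['orientation']).apply(c)
def plane(i,uv,z):
    e,r=rays(i,uv); return e+r*((z-e[2])/r[:,2])[:,None]
def pts(i,d,uv):
    uv=np.atleast_2d(uv).astype(int); e,r=rays(i,uv); return e+r*d[uv[:,1],uv[:,0]][:,None]
E
python3 - <<'E'
from h import *
s=state();print(s)
for n in('top','side','wrist'):
    p,d,i=cam(n);save(p,n+'0.png');np.savez('/tmp/'+n+'0.npz',p=p,d=d);print(n,i)
E
```

```text
pics
{'t': 0.0, 'joints': array([-1.37668469,  0.60016105, -0.002506  ,  1.60012523,  0.00180406,
        0.94289361, -0.07980817]), 'joint_velocities': array([ 0.00029476,  0.00139842, -0.00020391, -0.00082892,  0.00085142,
       -0.0001612 ,  0.00171511]), 'effort': array([ 2.61264931e-04, -7.65054059e+01,  1.49654802e+00, -2.52363950e+01,
       -5.25955902e-02,  1.67433667e-02,  1.36252092e-04]), 'tool_pos': array([0.19386106, 0.69811212, 0.2287362 ]), 'ee_rot': array([ 1.34981502e-01,  9.90847801e-01, -7.92490679e-04, -2.25896451e-05]), 'ft_force': array([ 0.15417642,  0.29262913, -0.60237941]), 'ft_torque': array([-0.07566011,  0.02679411, -0.03999331]), 'gripper_width': 1.0000651467668193}
top {'K': array([[393.30530853,   0.        , 259.32567524],
       [  0.        , 393.30530853, 193.73602257],
       [  0.        ,   0.        ,   1.        ]]), 'k1': -0.017107023248639875, 'eye': array([ 0.30652678, -0.01213835,  1.14265575]), 'orientation': array([-0.06808889,  0.07331789,  0.72069644, -0.68599201])}
side {'K': array([[466.34415771,   0.        , 256.43407865],
       [  0.        , 466.34415771, 190.41135366],
       [  0.        ,   0.        ,   1.        ]]), 'k1': 0.004277166663929694, 'eye': array([-0.2544321 , -1.04233647,  1.09736867]), 'orientation': array([ 0.41349531, -0.14786065, -0.28129113,  0.85324918])}
wrist {'K': array([[310.08963922,   0.        , 256.5102728 ],
       [  0.        , 310.08963922, 191.22665593],
       [  0.        ,   0.        ,   1.        ]]), 'k1': 0.024961624819800327, 'eye': array([0.11729731, 0.71950402, 0.38340914]), 'orientation': array([-0.11637783, -0.08721202,  0.59913996,  0.78732558])}
```

View pics/top0.png

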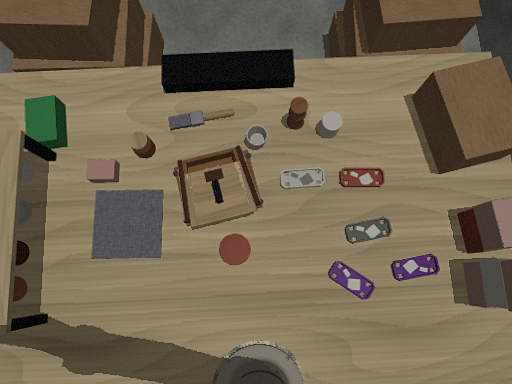

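View pics/side0.png

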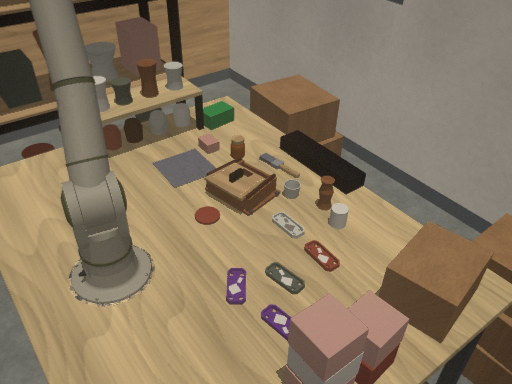

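```bash
cat >> h.py <<'E'
def cloud(i,d):
    v,u=np.mgrid[0:384,0:512]; uv=np.c_[u.ravel(),v.ravel()]
    e,r=rays(i,uv); return (e+r*d.ravel()[:,None]).reshape(384,512,3)
def rect(P):
    c,s,a=cv2.minAreaRect((P[:,:2]*1000).astype(np.float32))
    if s[0]<s[1]: a+=90; s=(s[1],s[0])
    return np.round(c,1),np.round(s,1),round((a+90)%180-90,1)
E
python3 - <<'E'
from h import *
z=np.load('/tmp/top0.npz');p,d=z['p'],z['d'];i=vision.camera_info('top')
C=cloud(i,d);Z=C[...,2]
print('table z',[round(float(Z[v,u]),4) for u,v in((300,230),(120,290),(330,100),(420,210))])
m=((Z>0.007)&(Z<0.03)).astype(np.uint8)
m[:,:80]=0;m[330:]=0
n,L,st,ce=cv2.connectedComponentsWithStats(m)
for k in range(1,n):
    if st[k,4]>150:
        vu=np.argwhere(L==k); col=p[L==k].mean(0).round()
        P=plane(i,vu[:,::-1],0.014); print(ce[k].round(),st[k,4],rect(P),col,Z[L==k].mean().round(4))
for z0 in ((0.055,.075),(0.072,.079),(0.079,.09),(0.09,.13)):
    mm=(Z>z0[0])&(Z<z0[1]);mm[:,:150]=0;mm[:,275:]=0;mm[:140]=0;mm[240:]=0
    print(z0,mm.sum(),Z[mm].mean(), rect(C[mm]))
mm=(Z>.098)&(Z<.13);mm[:,:200]=0;mm[:,235:]=0;mm[:165]=0;mm[210:]=0
vu=np.argwhere(mm);print('bar',len(vu),np.median(Z[mm]),rect(plane(i,vu[:,::-1],.112)),rect(C[mm]))
h=cv2.cvtColor(p,cv2.COLOR_RGB2HSV)
g=((h[...,1]<50)&(p.sum(2)<400)&(abs(Z)<.02)).astype(np.uint8);g[:185]=0;g[265:]=0;g[:,:85]=0;g[:,170:]=0
g=cv2.morphologyEx(g,cv2.MORPH_OPEN,np.ones((3,3)))
vu=np.argwhere(g);print('mat',rect(plane(i,vu[:,::-1],.003)),len(vu))
a=cv2.resize(p[140:240,165:275],None,fx=3.6,fy=4,interpolation=cv2.INTER_CUBIC)
b=cv2.resize(p[155:305,265:445],None,fx=2.2,fy=400/150,interpolation=cv2.INTER_CUBIC)
save(np.hstack([a,b]),'crop1.png')
E
```

```text
table z [0.0026, 0.0036, -0.0017, -0.0024]
[229.  87.] 448 (array([877.4,  52.1]), array([400.9,  15.1]), -90.0) [5. 6. 6.] 0.0183
[435. 139.] 394 (array([ 660.5, -585.5]), array([321., 161.]), 47.8) [55. 42. 29.] 0.0183
[196. 118.] 669 (array([783.2, 138.9]), array([200.9,  46.6]), -82.7) [98. 92. 85.] 0.0184
[250. 167.] 156 (array([602.3, -12.1]), array([148.4,  18.8]), 16.5) [99. 72. 52.] 0.0132
[211. 163.] 365 (array([635.8, 112.5]), array([145.1,  24.1]), -78.2) [91. 61. 41.] 0.015
[302. 177.] 483 (array([ 579.6, -155.3]), array([130.1,  57.9]), -87.8) [137. 136. 127.] 0.0112
[362. 177.] 452 (array([ 572.7, -332.6]), array([132.2,  57.9]), 87.2) [115.  72.  61.] 0.0114
[465. 233.] 176 (array([ 392.8, -612.5]), array([120.2,  14.3]), 6.0) [48. 22. 17.] 0.0181
[369. 230.] 469 (array([ 414.3, -335.9]), array([131.9,  57. ]), -81.5) [92. 95. 87.] 0.0113
[235. 249.] 755 (array([379.4,  51.6]), array([87.9, 86.9]), -47.4) [117.  65.  54.] 0.0111
[415. 267.] 467 (array([ 302.2, -456.7]), array([134.4,  57.2]), -83.4) [ 89.  60. 105.] 0.0115
[352. 280.] 555 (array([ 274.9, -272. ]), array([131.6,  60.3]), 53.1) [100.  71. 114.] 0.0111
[469. 283.] 185 (array([ 247.9, -601.9]), array([121.1,  16.9]), -2.2) [69. 54. 49.] 0.0186
(0.055, 0.075) 555 0.06698739424251768 (array([576.6, 127.3]), array([300., 265.]), -87.1)
(0.072, 0.079) 722 0.07711893874628405 (array([552.3,  92.1]), array([213.7, 193.5]), -78.5)
(0.079, 0.09) 3066 0.08166157927777011 (array([551.5,  93.8]), array([206.1, 193.3]), -78.0)
(0.09, 0.13) 159 0.11140079626333775 (array([530.5,  88.5]), array([59.5, 18.3]), 11.6)
bar 156 0.11224098068852628 (array([529.7,  88. ]), array([62. , 18.1]), 12.0) (array([530.5,  88.5]), array([59.5, 18.3]), 11.6)
mat (array([469.3, 362.1]), array([199.7, 199.2]), 87.9) 4616
```

View pics/crop1.png

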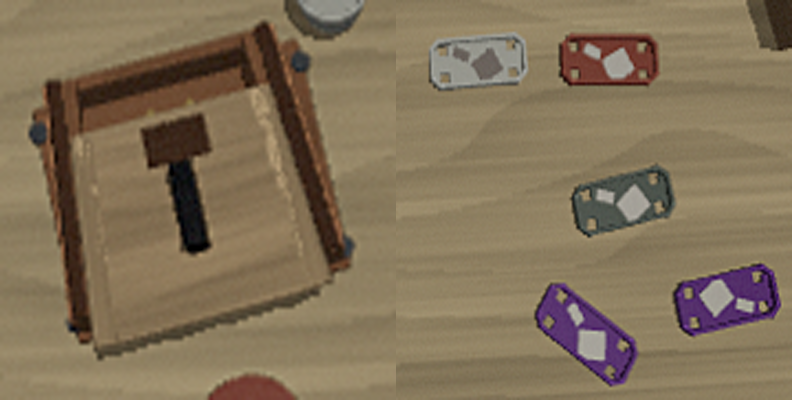

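```bash
cat >> h.py <<'E'
def yaw(s=None):
    s=s or state(); x=R.from_quat(s['ee_rot']).apply([1,0,0]); return np.degrees(np.arctan2(x[1],x[0]))
def to(x,y,z,yw=None):
    "turn units, then shift units in the turned tool frame"
    s=state(); c=yaw(s); yw=c if yw is None else yw
    t=-((yw-c+180)%360-180)/5; a=np.radians(yw)
    dx,dy,dz=np.array([x,y,z])-s['tool_pos']
    u=np.array([np.cos(a)*dx+np.sin(a)*dy, np.sin(a)*dx-np.cos(a)*dy, -dz])/.025
    print('turn %.2f shift %.2f %.2f %.2f | t %.1f tcp %s yaw %.1f w %.3f'%(t,*u,s['t'],s['tool_pos'].round(4),c,s['gripper_width']))
E
python3 -c "
from h import *
to(.530,.088,.20,192)"
```

```text
turn -5.50 shift -8.08 -26.67 1.16 | t 0.1 tcp [0.1939 0.6982 0.229 ] yaw 164.5 w 1.002
```

```bash
python3 -m handwheel '0 0 0 -1 1;0 0 0 -1 1;0 0 0 -1 1;0 0 0 -1 1;0 0 0 -1 1'; python3 -c "
from h import *
to(.530,.088,.20,192)"
```

```text
t: 0.57
tool_pos: [0.1938, 0.6984, 0.2292]
ee_rot: [-0.085, 0.996, -0.0, -0.0]
ft_force: [0.7, 0.3, -0.3]
gripper_width: 1.002
turn -0.45 shift -8.08 -26.68 1.17 | t 0.6 tcp [0.1938 0.6984 0.2292] yaw -170.3 w 1.002
```

```bash
H="python3 -m handwheel"; 
python3 -m handwheel '0 0 0 -0.45 1;-0.3 -1 0.04 0 1;-0.3 -1 0.04 0 1;-0.3 -1 0.04 0 1;-0.3 -1 0.04 0 1' >/dev/null
python3 -m handwheel '-0.3 -1 0.04 0 1;-0.3 -1 0.04 0 1;-0.3 -1 0.04 0 1;-0.3 -1 0.04 0 1;-0.3 -1 0.04 0 1' 
python3 -m handwheel '-0.3 -1 0.04 0 1;-0.3 -1 0.04 0 1;-0.3 -1 0.04 0 1;-0.3 -1 0.04 0 1;-0.3 -1 0.04 0 1' >/dev/null
python3 -m handwheel '-0.3 -1 0.04 0 1;-0.3 -1 0.04 0 1;-0.3 -1 0.04 0 1;-0.3 -1 0.04 0 1;-0.3 -1 0.04 0 1' >/dev/null
python3 -m handwheel '-0.3 -1 0.04 0 1;-0.3 -1 0.04 0 1;-0.3 -1 0.04 0 1;-0.3 -1 0.04 0 1;-0.3 -1 0.04 0 1' 
python3 -m handwheel '-0.3 -1 0.04 0 1;-0.3 -1 0.04 0 1;0 -0.7 0 0 1;0 0 0 0 1'
python3 - <<'E'
from h import *
to(.530,.088,.20,192)
p,d,i=cam('wrist');save(p,'w1.png');np.savez('/tmp/w1.npz',p=p,d=d)
C=cloud(i,d);Z=C[...,2];print(i)
m=(Z>.1)&(Z<.125);vu=np.argwhere(m);print(len(vu),np.median(Z[m]),rect(plane(i,vu[:,::-1],.112)),rect(C[m]))
E
```

```text
t: 1.4
tool_pos: [0.3062, 0.4907, 0.2205]
ee_rot: [-0.102, 0.995, -0.0, -0.0]
ft_force: [0.8, 0.9, 0.1]
gripper_width: 1.001
t: 2.65
tool_pos: [0.4926, 0.1465, 0.2055]
ee_rot: [-0.102, 0.995, -0.0, -0.0]
ft_force: [0.7, 0.2, 0.7]
gripper_width: 0.997
t: 2.98
tool_pos: [0.5214, 0.0805, 0.2034]
ee_rot: [-0.1, 0.995, -0.001, -0.0]
ft_force: [-0.1, -0.4, -0.7]
gripper_width: 1.0
turn -0.11 shift -0.40 0.22 0.13 | t 3.0 tcp [0.5214 0.0805 0.2034] yaw -168.6 w 1.000
{'K': array([[310.08963922,   0.        , 256.5102728 ],
       [  0.        , 310.08963922, 191.22665593],
       [  0.        ,   0.        ,   1.        ]]), 'k1': 0.024961624819800327, 'eye': array([0.44353648, 0.0645189 , 0.35796586]), 'orientation': array([-0.09260265, -0.11148477,  0.76616035,  0.62609441])}
1422 0.11120534174377411 (array([531. ,  87.4]), array([60.9, 17.4]), 11.5) (array([532.6,  87.9]), array([59.6, 17.6]), 11.4)
```

View pics/w1.png

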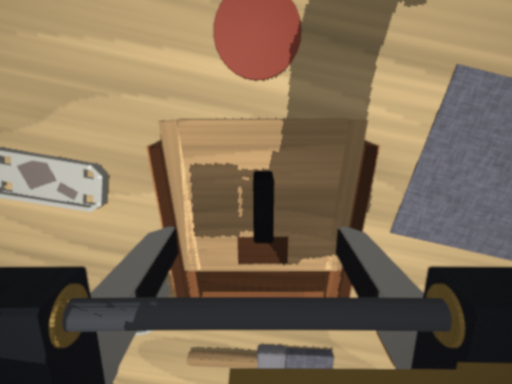

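```bash
python3 -m handwheel '-0.44 0.2 0 0 1;0 0 1 0 1;0 0 1 0 1;0 0 0 0 1' >/dev/null; python3 -c "
from h import *
to(.5315,.0875,.093,191.5)"
```

```text
turn 0.08 shift -0.05 -0.27 2.30 | t 3.4 tcp [0.5289 0.0939 0.1504] yaw -168.1 w 1.002
```

```bash
python3 -m handwheel '0 -0.25 0 0 1;0 0 1 0 1;0 0 0 0 1;0 0 0 0 1' ; python3 -c "
from h import *
to(.5315,.0875,.093,191.5)"
```

```text
t: 3.7
tool_pos: [0.5317, 0.0861, 0.1292]
ee_rot: [-0.103, 0.995, -0.0, -0.0]
ft_force: [0.3, -0.9, -0.3]
gripper_width: 1.0
turn 0.05 shift -0.01 0.06 1.45 | t 3.7 tcp [0.5317 0.0861 0.1292] yaw -168.2 w 1.000
```

```bash
python3 -m handwheel '0 0 0.7 0 1;0 0.05 0.7 0 1;0 0 0 0 1;0 0 0 0 1' ; python3 -c "
from h import *
to(.5315,.0875,.093,191.5)"; python3 -m handwheel '0 0 0 0 0;0 0 0 0 0;0 0 0 0 0;0 0 0 0 0;0 0 0 0 0' 40; python3 -m handwheel '0 0 0 0 0;0 0 0 0 0;0 0 0 0 0;0 0 0 0 0;0 0 0 0 0'
```

```text
t: 4.03
tool_pos: [0.5316, 0.0872, 0.0946]
ee_rot: [-0.102, 0.995, -0.0, -0.0]
ft_force: [0.2, 1.4, -0.3]
gripper_width: 0.998
turn 0.05 shift 0.00 0.01 0.06 | t 4.0 tcp [0.5316 0.0872 0.0946] yaw -168.2 w 0.998
t: 4.45
tool_pos: [0.5316, 0.0869, 0.0941]
ee_rot: [-0.102, 0.995, 0.0, 0.0]
ft_force: [0.6, -0.3, -0.7]
gripper_width: 0.691
t: 4.87
tool_pos: [0.5314, 0.0869, 0.0936]
ee_rot: [-0.102, 0.995, -0.0, -0.0]
ft_force: [-0.1, 0.5, -0.3]
gripper_width: 0.333
```

```bash
python3 -m handwheel '0 0 0 0 0;0 0 0 0 0;0 0 0 0 0;0 0 0 0 0;0 0 0 0 0'; python3 -m handwheel '0.3 0 0 0 0;0.4 0 0 0 0;0.4 0 0 0 0;0.4 0 0 0 0;0.4 0 0 0 0';python3 -m handwheel '0.4 0 0 0 0;0 0 0 0 0;0 0 0 0 0'
```

```text
t: 5.28
tool_pos: [0.5314, 0.087, 0.0936]
ee_rot: [-0.102, 0.995, 0.0, -0.0]
ft_force: [-0.5, 1.1, -1.0]
gripper_width: 0.189
t: 5.7
tool_pos: [0.4832, 0.0768, 0.0936]
ee_rot: [-0.102, 0.995, -0.0, -0.0]
ft_force: [0.4, 0.1, -1.8]
gripper_width: 0.197
t: 5.95
tool_pos: [0.4744, 0.0751, 0.0938]
ee_rot: [-0.102, 0.995, -0.0, -0.0]
ft_force: [1.2, -0.4, -1.9]
gripper_width: 0.19
```

```bash
python3 -m handwheel '0 0 -0.3 0 0;0 0 -0.5 0 0;0 0 -0.5 0 0;0 0 -0.6 0 0;0 0 0 0 0'; python3 -c "
from h import *
to(.455,.357,.12)"
```

```text
t: 6.37
tool_pos: [0.4768, 0.0756, 0.1435]
ee_rot: [-0.102, 0.995, 0.0, 0.002]
ft_force: [0.4, 0.0, -1.6]
gripper_width: 0.194
turn -0.00 shift -1.43 11.20 0.94 | t 6.4 tcp [0.4768 0.0756 0.1435] yaw -168.3 w 0.194
```

```bash
python3 -m handwheel '-0.12 0.5 0 0 0;-0.12 0.9 0 0 0;-0.12 0.9 0 0 0;-0.12 0.9 0 0 0;-0.12 0.9 0 0 0';python3 -m handwheel '-0.12 0.9 0 0 0;-0.12 0.9 0 0 0;-0.12 0.9 0 0 0;-0.12 0.9 0 0 0;-0.12 0.9 0 0 0'; python3 -m handwheel '-0.12 0.9 0 0 0;-0.12 0.9 0.4 0 0;0 0.8 0.5 0 0;0 0 0 0 0;0 0 0 0 0'
python3 - <<'E'
from h import *
to(.455,.357,.030)
p,d,i=cam('top');save(p[100:290,60:330].repeat(2,0).repeat(2,1),'t1.png')
E
```

```text
t: 6.78
tool_pos: [0.4691, 0.1797, 0.1408]
ee_rot: [-0.102, 0.995, 0.0, 0.0]
ft_force: [0.6, 0.4, -2.9]
gripper_width: 0.189
t: 7.2
tool_pos: [0.4607, 0.2931, 0.1407]
ee_rot: [-0.102, 0.995, -0.0, 0.0]
ft_force: [0.3, -0.5, -2.1]
gripper_width: 0.192
t: 7.62
tool_pos: [0.4526, 0.3577, 0.1174]
ee_rot: [-0.103, 0.995, -0.0, -0.001]
ft_force: [0.3, -0.7, -2.2]
gripper_width: 0.192
turn -0.00 shift -0.09 -0.05 3.50 | t 7.6 tcp [0.4526 0.3577 0.1174] yaw -168.1 w 0.192
```

View pics/t1.png

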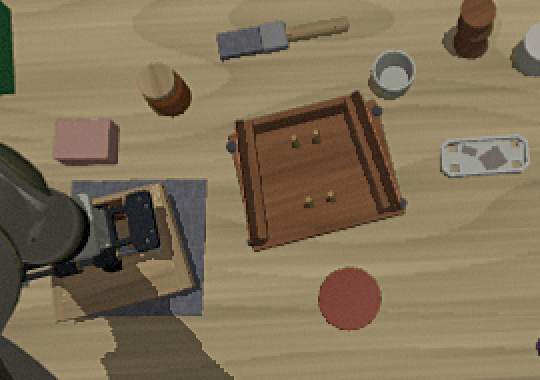

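```bash
python3 -m handwheel '0 0 0.8 0 0;0 0 0.8 0 0;0 0 0.7 0 0;0 0 0.6 0 0;0 0 0.3 0 0';python3 -m handwheel '0 0 0.15 0 0;0 0 0.15 0 0;0 0 0.1 0 0;0 0 0 0 0'
```

```text
t: 8.08
tool_pos: [0.4537, 0.355, 0.0374]
ee_rot: [-0.101, 0.995, -0.001, -0.0]
ft_force: [0.2, -0.1, -3.0]
gripper_width: 0.192
t: 8.42
tool_pos: [0.4537, 0.3566, 0.0289]
ee_rot: [-0.102, 0.995, 0.0, 0.0]
ft_force: [-0.8, -0.0, -0.9]
gripper_width: 0.192
```

```bash
python3 -m handwheel '0 0 0.1 0 0;0 0 0 0 0';python3 -m handwheel '0 0 0 0 0.6;0 0 0 0 0.6;0 0 0 0 0.6;0 0 0 0 0.6;0 0 0 0 0.6'; python3 -m handwheel '0 0 0 0 0.6;0 0 -1 0 0.6;0 0 -1 0 0.6;0 0 -1 0 0.7;0 0 -1 0 0.8'; python3 -m handwheel '0 0 -1 0 0.8;0 0 -1 0 0.8;0 0 -1 0 0.8;0 0 0 0 0.8'
python3 - <<'E'
from h import *
p,d,i=cam('top');np.savez('/tmp/t2.npz',p=p,d=d);C=cloud(i,d);Z=C[...,2]
m=(Z>.025)&(Z<.07);m[:,:80]=0;m[:,215:]=0;m[:140]=0;
p2,d2,i2=cam('wrist');save(p2,'w2.png');C=cloud(i2,d2);Z=C[...,2];m=(Z>.035)&(Z<.055)&(C[...,0]<.54)
vu=np.argwhere(m);print(len(vu),np.median(Z[m]),rect(C[m]))
to(.55,.09,.23,191.5)
# posts seen from top
z=np.load('/tmp/t2.npz');q=cv2.cvtColor(p,cv2.COLOR_RGB2HSV)
save(p[145:230,175:265].repeat(6,0).repeat(6,1),'t2c.png')
E
```

```text
t: 8.58
tool_pos: [0.4539, 0.357, 0.0266]
ee_rot: [-0.102, 0.995, 0.0, 0.001]
ft_force: [0.5, 0.2, -0.6]
gripper_width: 0.185
t: 9.0
tool_pos: [0.4534, 0.3568, 0.0262]
ee_rot: [-0.102, 0.995, 0.0, 0.0]
ft_force: [-0.4, -0.4, -0.2]
gripper_width: 0.502
t: 9.42
tool_pos: [0.4532, 0.3565, 0.1271]
ee_rot: [-0.102, 0.995, -0.0, -0.0]
ft_force: [-0.3, 0.9, -0.3]
gripper_width: 0.7
t: 9.75
tool_pos: [0.455, 0.358, 0.2057]
ee_rot: [-0.102, 0.995, 0.002, 0.003]
ft_force: [-0.0, 0.4, -0.4]
gripper_width: 0.793
2025 0.044373564401950616 (array([474.9, 377.2]), array([560. , 101.7]), -85.6)
turn 0.05 shift -1.65 -11.23 -1.12 | t 9.8 tcp [0.4537 0.3569 0.202 ] yaw -168.3 w 0.798
```

View pics/t2c.png

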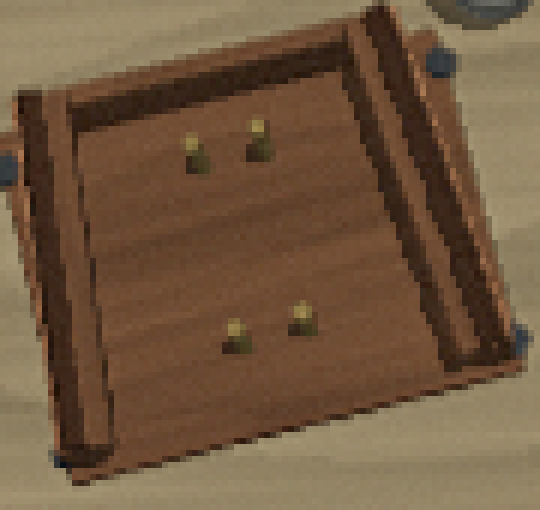

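```bash
python3 -m handwheel '-0.2 -1 -0.1 0 1;-0.2 -1 -0.1 0 1;-0.2 -1 -0.1 0 1;-0.2 -1 -0.1 0 1;-0.2 -1 -0.1 0 1' >/dev/null; python3 -m handwheel '-0.2 -1 -0.1 0 1;-0.2 -1 -0.1 0 1;-0.3 -1 -0.1 0 1;-0.3 -1 -0.1 0 1;-0.3 -1 -0.1 0 1'>/dev/null;python3 -m handwheel '-0.2 -1 0 0 1;0 -0.2 0 0 1;0 0 0 0 1;0 0 0 0 1'
cat > posts.py <<'E'
from h import *
def posts(n='wrist',f=None):
    p,d,i=cam(n)
    if f: save(p,f)
    h=cv2.cvtColor(p,cv2.COLOR_RGB2HSV); C=cloud(i,d)
    c0=np.array([.55,.09]); near=(np.linalg.norm(C[...,:2]-c0,axis=2)<.085)
    m=((C[...,2]>.052)&(C[...,2]<.075)&near).astype(np.uint8)
    m2=((h[...,0]>17)&(h[...,0]<32)&(h[...,1]>70)&(h[...,2]>110)&near).astype(np.uint8)
    for mm in(m,m2):
        N,L,st,ce=cv2.connectedComponentsWithStats(mm)
        ks=[k for k in range(1,N) if st[k,4]>6]
        P=[plane(i,ce[k],.064)[0,:2] for k in ks]
        for k,q in zip(ks,P): print(ce[k].round(1),st[k,4],(q*1000).round(1),(C[L==k].mean(0)*1000).round(1))
        if len(P)==4:
            P=np.array(P);c=P.mean(0);v=P-c;s=np.sign(v@[.98,.2]);dx=(P[s>0].mean(0)-P[s<0].mean(0));print('centre',(c*1000).round(1),'yaw',np.degrees(np.arctan2(dx[1],dx[0])).round(2),'len',np.linalg.norm(dx).round(4))
if __name__=='__main__':
    posts('wrist','w3.png'); to(.56,.09,.23)
E
python3 posts.py
```

```text
t: 11.02
tool_pos: [0.5708, 0.0957, 0.225]
ee_rot: [-0.102, 0.995, 0.0, -0.001]
ft_force: [-1.0, 0.2, -0.5]
gripper_width: 0.999
[179.7 163. ] 752 [571.7  14.2] [571.1  15.2  67.9]
[241.3 128.6] 53 [524.4  69.9] [524.5  69.8  63. ]
[272.6 128.7] 55 [518.1 100.6] [518.2 100.7  62.7]
[333.1 163.7] 552 [540.1 169.6] [539.9 168.6  67.5]
[242.2 213.1] 59 [612.8  88. ] [613.7  88.   61.5]
[271.2 213. ] 62 [606.2 118.7] [607.3 119.1  61. ]
[255.9  80.1] 537 [476.8  74.9] [473.6  74.2   2.3]
[241.4 128.1] 56 [523.9  69.9] [524.1  69.8  61.5]
[272.7 127.9] 63 [517.3 100.5] [517.8 101.   56.9]
[242.4 214.6] 18 [614.4  88.5] [614.6  88.5  63.4]
[271.4 215. ] 14 [608.4 119.5] [608.6 119.5  63.6]
[388.5 256.5] 16 [630.1 259.3] [550.1 153.8 248.6]
[166.7 274.8] 43 [704.6  17.4] [588.1  51.4 237.5]
[345.4 272.8] 49 [660.2 217.9] [569.1 142.1 235.8]
[435.6 266.2] 18 [630.8 314.8] [526.7 136.4 302.9]
[103. 279.] 9 [724.5 -53.3] [575.2  32.1 267.9]
[256.3 297. ] 201 [712.7 124.4] [541.3  89.  310.5]
[ 54.1 311.2] 68 [ 779. -106.] [550.   42.3 317. ]
[170.5 330. ] 70 [779.1  31.6] [552.8  69.1 314. ]
[351.5 330. ] 52 [734.1 247. ] [543.5 114.1 313.9]
[ 54.9 340.3] 52 [ 820.8 -103.7] [556.5  43.7 318.8]
[329.9 368.4] 150 [795.5 236.8] [546.8 106.9 323.8]
turn -0.00 shift 0.47 -0.17 -0.19 | t 11.1 tcp [0.5707 0.0965 0.2253] yaw -168.2 w 0.998
```

View pics/w3.png

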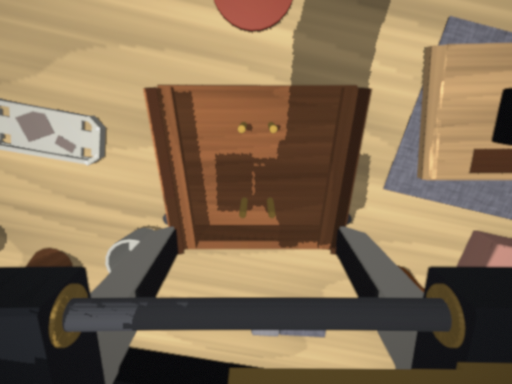

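```bash
python3 -m handwheel '0 0 0 1 1;0 0 0 1 1;0 0 0 1 1;0 0 0 1 1;0 0 0 1 1' >/dev/null; python3 -m handwheel '0 0 0 1 1;0 0 0 1 1;0 0 0 1 1;0 0 0 1 1;0 0 0 1 1' >/dev/null; python3 -m handwheel '0 0 0 1 1;0 0 0 1 1;0 0 0 1 1;0 0 0 1 1;0 0 0 1 1' >/dev/null; python3 -m handwheel '0 0 0 1 1;0 0 0 1 1;0 0 0 1 1;0 0 0 1 1;0 0 0 0.9 1'; python3 -m handwheel '0 0 0 0 1' >/dev/null
cat > tray.py <<'E'
from h import *
def tray(x,y,f=None,n='wrist'):
    p,d,i=cam(n)
    if f: save(p,f)
    C=cloud(i,d);Z=C[...,2]
    m=((Z>.0075)&(Z<.03)&(np.linalg.norm(C[...,:2]-[x,y],axis=2)<.1)).astype(np.uint8)
    m=cv2.morphologyEx(m,cv2.MORPH_OPEN,np.ones((2,2)))
    N,L,st,ce=cv2.connectedComponentsWithStats(m)
    for k in range(1,N):
        if st[k,4]>200:
            vu=np.argwhere(L==k); print(ce[k].round(),st[k,4],rect(plane(i,vu[:,::-1],.014)),p[L==k].mean(0).round())
E
python3 -c "
from tray import *
tray(.58,-.155,n='top'); to(.58,-.155,.15,92.2)"
```

```text
t: 12.73
tool_pos: [0.5708, 0.0973, 0.2258]
ee_rot: [0.694, 0.72, -0.0, -0.0]
ft_force: [-0.1, 0.2, 0.3]
gripper_width: 0.995
turn 0.05 shift -10.09 -0.02 3.03 | t 12.9 tcp [0.5709 0.0971 0.2258] yaw 92.5 w 1.002
```

```bash
python3 -m handwheel '-0.6 0 0 0 1;-1 0 0 0 1;-1 0 0.2 0 1;-1 0 0.2 0 1;-1 0 0.2 0 1' >/dev/null; python3 -m handwheel '-1 0 0.4 0 1;-1 0 0.4 0 1;-1 0 0.4 0 1;-1 0 0.4 0 1;-1 0 0.4 0 1' >/dev/null; python3 -m handwheel '-0.5 0 0.3 0 1;0 0 0 0 1;0 0 0 0 1'; 
python3 -c "
from tray import *
tray(.58,-.155,'w4.png'); to(.58,-.155,.012,92.2)"
```

```text
t: 13.95
tool_pos: [0.5811, -0.1567, 0.1532]
ee_rot: [0.693, 0.721, -0.0, -0.001]
ft_force: [0.9, 0.6, 0.0]
gripper_width: 0.997
[257. 180.] 1889 (array([ 582.3, -157.5]), array([129.9,  56.7]), -88.3) [133. 130. 121.]
turn 0.03 shift 0.03 -0.06 5.66 | t 14.0 tcp [ 0.5815 -0.1557  0.1536] yaw 92.4 w 1.002
```

View pics/w4.png

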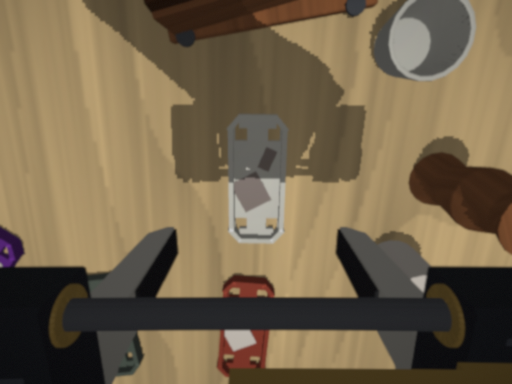

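```bash
python3 -m handwheel '-0.07 0.03 1 0.1 1;0 0 1 0 1;0 0 1 0 1;0 0 1 0 1;0 0 0.8 0 1' >/dev/null; python3 -m handwheel '0 0 0.5 0 1;0 0 0.15 0 1;0 0 0 0 1;0 0 0 0 1'; 
python3 -c "
from tray import *
to(.5823,-.1575,.014,91.7)"
```

```text
t: 14.75
tool_pos: [0.5828, -0.1583, 0.0183]
ee_rot: [0.696, 0.718, 0.0, 0.0]
ft_force: [0.2, 0.2, 0.3]
gripper_width: 0.997
turn 0.02 shift 0.03 -0.02 0.17 | t 14.8 tcp [ 0.5828 -0.1583  0.0183] yaw 91.8 w 0.997
```

```bash
python3 -m handwheel '0 0 0.15 0 1;0 0 0 0 0;0 0 0 0 0;0 0 0 0 0;0 0 0 0 0' 40; python3 -m handwheel '0 0 0 0 0;0 0 0 0 0;0 0 0 0 0;0 0 0 0 0;0 0 0 0 0';  python3 -m handwheel '0 0 -0.3 0 0;0 0 -1 0 0;0 0 -1 0 0;0 0 -1 0 0;0 0 -1 0 0';python3 -m handwheel '0 0 -1 0 0;0 0 0 0 0;0 0 0 0 0';
python3 -c "
from tray import *
to(.566,.0945,.12,191.7)"
```

```text
t: 15.17
tool_pos: [0.5824, -0.1588, 0.014]
ee_rot: [0.696, 0.718, 0.0, 0.0]
ft_force: [0.7, 0.8, -0.3]
gripper_width: 0.766
t: 15.58
tool_pos: [0.5821, -0.1588, 0.0137]
ee_rot: [0.696, 0.718, -0.0, -0.0]
ft_force: [-1.4, 0.0, 2.6]
gripper_width: 0.599
t: 16.0
tool_pos: [0.5819, -0.1587, 0.1224]
ee_rot: [0.696, 0.718, -0.0, -0.0]
ft_force: [1.0, 0.3, -2.3]
gripper_width: 0.599
t: 16.25
tool_pos: [0.5829, -0.1587, 0.1475]
ee_rot: [0.696, 0.718, 0.001, 0.001]
ft_force: [-0.6, 0.7, -2.7]
gripper_width: 0.599
turn -19.99 shift -1.39 10.05 1.10 | t 16.2 tcp [ 0.5829 -0.1587  0.1475] yaw 91.8 w 0.599
```

```bash
python3 -m handwheel '0 0 -0.5 -1 0;0 0 0 -1 0;0 0 0 -1 0;0 0 0 -1 0;0 0 0 -1 0' >/dev/null; python3 -m handwheel '0 0 0 -1 0;0 0 0 -1 0;0 0 0 -1 0;0 0 0 -1 0;0 0 0 -1 0' >/dev/null;python3 -m handwheel '0 0 0 -1 0;0 0 0 -1 0;0 0 0 -1 0;0 0 0 -1 0;0 0 0 -1 0' >/dev/null;python3 -m handwheel '0 0 0 -1 0;0 0 0 -1 0;0 0 0 -1 0;0 0 0 -1 0;0 0 0 -1 0';
python3 -m handwheel '-0.14 0.6 0 0 0;-0.14 1 0 0 0;-0.14 1 0 0 0;-0.14 1 0 0 0;-0.14 1 0 0 0'; python3 -m handwheel '-0.14 1 0 0 0;-0.14 1 0 0 0;-0.14 1 0 0 0;-0.14 1 0 0 0;-0.14 0.9 0 0 0';python3 -m handwheel '0 0.5 0 0 0;0 0 0.5 0 0;0 0 0 0 0;0 0 0 0 0';
python3 -c "
from tray import *
to(.5672,.0947,.084,191.7)"
```

```text
t: 17.92
tool_pos: [0.5813, -0.1583, 0.157]
ee_rot: [-0.104, 0.995, 0.001, -0.001]
ft_force: [0.2, 0.1, -1.7]
gripper_width: 0.597
t: 18.33
tool_pos: [0.5748, -0.0414, 0.1571]
ee_rot: [-0.102, 0.995, 0.001, -0.001]
ft_force: [0.9, -0.4, -2.7]
gripper_width: 0.597
t: 18.75
tool_pos: [0.5669, 0.0826, 0.1571]
ee_rot: [-0.103, 0.995, 0.0, -0.001]
ft_force: [0.3, 0.5, -2.0]
gripper_width: 0.6
t: 19.08
tool_pos: [0.5647, 0.0923, 0.145]
ee_rot: [-0.102, 0.995, -0.0, -0.001]
ft_force: [-0.4, 0.6, -1.9]
gripper_width: 0.599
turn 0.00 shift -0.12 0.07 2.44 | t 19.1 tcp [0.5647 0.0923 0.145 ] yaw -168.3 w 0.599
```

```bash
python3 -m handwheel '-0.12 0.07 0.8 0 0;0 0 0.8 0 0;0 0 0.3 0 0;0 0 0 0 0;0 0 0 0 0'
python3 -c "
from tray import *
to(.5672,.0947,.084,191.7)
p,d,i=cam('wrist')
save(cv2.resize(p[90:270,150:370],None,fx=3.5,fy=3.3,interpolation=cv2.INTER_CUBIC),'w5.png')"
```

```text
t: 19.5
tool_pos: [0.5681, 0.0947, 0.0987]
ee_rot: [-0.102, 0.995, -0.0, -0.0]
ft_force: [-0.3, -0.6, -2.1]
gripper_width: 0.599
turn -0.00 shift 0.04 0.01 0.59 | t 19.5 tcp [0.5681 0.0947 0.0987] yaw -168.3 w 0.599
```

View pics/w5.png

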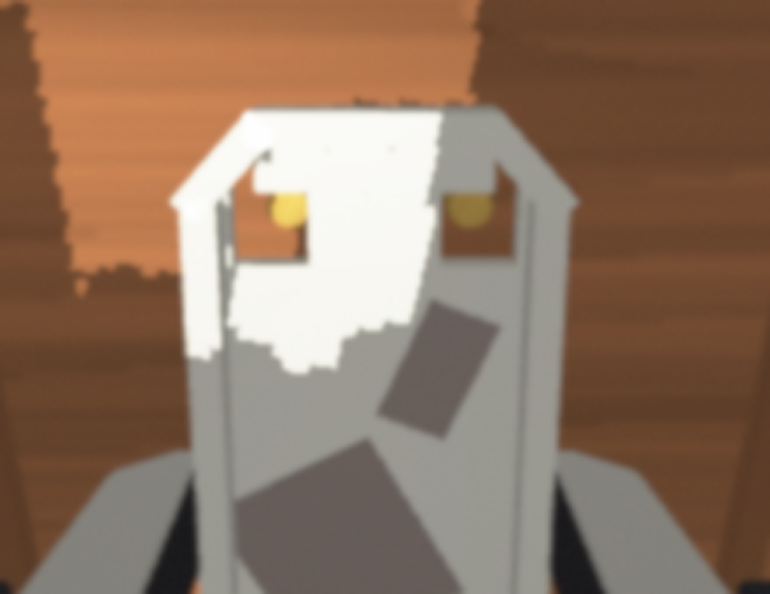

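```bash
python3 -c "
from h import *
i=vision.camera_info('wrist');s=state();Rm=R.from_quat(s['ee_rot'])
f=lambda x,y:(150+x/3.5,90+y/3.3)
def q(l,z):
    P=plane(i,[f(*a) for a in l],z); print(z,(Rm.inv().apply(P-s['tool_pos'])*1000).round(1).tolist())
q([(289,208),(470,208)],.064)
q([(234,193),(308,193),(234,262),(308,262),(441,262),(515,262),(234,162)],.091)
q([(234,193),(308,193),(234,262),(308,262),(234,162)],.085)
q([(252,108),(495,108),(172,202),(578,202)],.099)
"
```

```text
0.064 [[47.2, -15.3, 35.2], [47.2, 16.5, 35.2]]
0.091 [[54.2, -21.4, 8.2], [54.2, -10.3, 8.2], [42.9, -21.9, 8.2], [42.9, -10.5, 8.2], [43.0, 9.9, 8.2], [43.0, 21.2, 8.2], [59.1, -21.3, 8.2]]
0.085 [[53.2, -22.2, 14.2], [53.3, -10.7, 14.2], [41.6, -22.6, 14.2], [41.6, -10.9, 14.2], [58.3, -22.0, 14.2]]
0.099 [[68.0, -17.4, 0.2], [68.0, 16.5, 0.2], [54.0, -29.3, 0.2], [54.1, 28.8, 0.2]]
```

```bash
python3 -m handwheel '-0.055 0.033 0.3 0 0;0 0 0.3 0 0;0 0 0.2 0 0;0 0 0.15 0 0;0 0 0 0 0'; python3 -m handwheel '0 0 0.2 0 0;0 0 0.2 0 0;0 0 0 0 0'
```

```text
t: 19.97
tool_pos: [0.5689, 0.0965, 0.0739]
ee_rot: [-0.102, 0.995, -0.0, -0.001]
ft_force: [-0.1, 0.1, -2.1]
gripper_width: 0.604
t: 20.22
tool_pos: [0.569, 0.0965, 0.064]
ee_rot: [-0.102, 0.995, -0.0, -0.0]
ft_force: [0.1, -0.1, -1.4]
gripper_width: 0.595
```

```bash
python3 -m handwheel '0 0 0.4 0 0;0 0 0.4 0 0;0 0 0.3 0 0;0 0 0.2 0 0;0 0 0.1 0 0'; python3 -m handwheel '0 0 0.1 0 0;0 0 0 0 0;0 0 0 0 0'
```

```text
t: 20.63
tool_pos: [0.5689, 0.0965, 0.0286]
ee_rot: [-0.102, 0.995, -0.0, -0.001]
ft_force: [-0.3, 1.1, -2.6]
gripper_width: 0.595
t: 20.88
tool_pos: [0.5695, 0.0966, 0.0274]
ee_rot: [-0.102, 0.995, -0.0, 0.0]
ft_force: [-0.0, 0.4, -1.9]
gripper_width: 0.597
```

```bash
python3 -m handwheel '0 0 0.04 0 0;0 0 0 0 0.72;0 0 0 0 0.72;0 0 0 0 0.72;0 0 0 0 0.72' ; python3 -m handwheel '0 0 -0.4 0 0.72;0 0 -1 0 0.72;0 0 -1 0 0.72;0 0 -1 0 0.72;0 0 -1 0 1'; python3 -m handwheel '0 0 -1 0 1;0 0 -1 0 1;0 0 -1 0 1;0 0 0 0 1;0 0 0 0 1'
cat > chk.py <<'E'
from h import *
def stack(ztop):
    p,d,i=cam('wrist');C=cloud(i,d);Z=C[...,2]
    m=(abs(Z-ztop)<.006)&(np.linalg.norm(C[...,:2]-[.567,.095],axis=2)<.075)
    vu=np.argwhere(m);print('stack',len(vu),np.median(Z[m]).round(4),rect(plane(i,vu[:,::-1],ztop)));return p
if __name__=='__main__':
    import sys
    save(stack(float(sys.argv[1])),sys.argv[2]); to(.57,-.333,.225,87.2)
    from tray import *
    tray(.573,-.333,n='top'); tray(.414,-.336,n='top')
E
python3 chk.py .026 w6.png
```

```text
t: 21.3
tool_pos: [0.5696, 0.0966, 0.0266]
ee_rot: [-0.102, 0.995, 0.0, 0.0]
ft_force: [0.1, -0.9, 0.3]
gripper_width: 0.719
t: 21.72
tool_pos: [0.5692, 0.0965, 0.1383]
ee_rot: [-0.102, 0.995, -0.0, 0.0]
ft_force: [0.5, -0.2, -0.4]
gripper_width: 0.756
t: 22.13
tool_pos: [0.5699, 0.0966, 0.2135]
ee_rot: [-0.102, 0.995, 0.0, 0.002]
ft_force: [-0.2, 0.7, -0.2]
gripper_width: 0.996
stack 1388 0.0255 (array([567.2,  95.3]), array([129.7,  57.6]), 11.8)
turn 20.91 shift -17.16 0.87 -0.51 | t 22.2 tcp [0.5693 0.0964 0.2122] yaw -168.3 w 1.001
[363. 178.] 268 (array([ 569.4, -335.2]), array([132.2,  57.8]), 87.2) [109.  65.  52.]
```

View pics/w6.png

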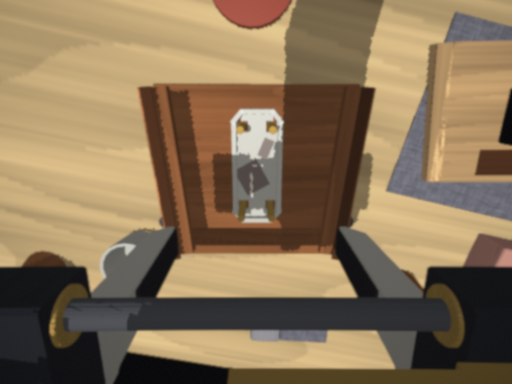

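```bash
python3 -m handwheel '0 0 0 1 1;0 0 0 1 1;0 0 0 1 1;0 0 0 1 1;0 0 0 1 1' >/dev/null; python3 -m handwheel '0 0 0 1 1;0 0 0 1 1;0 0 0 1 1;0 0 0 1 1;0 0 0 1 1' >/dev/null; python3 -m handwheel '0 0 0 1 1;0 0 0 1 1;0 0 0 1 1;0 0 0 1 1;0 0 0 1 1' >/dev/null; python3 -m handwheel '0 0 0 1 1;0 0 0 1 1;0 0 0 1 1;0 0 0 1 1;0 0 0 1 1' >/dev/null
python3 -m handwheel '0 0 0 0.9 1;-1 0.05 0 0 1;-1 0.05 0 0 1;-1 0.05 0 0 1;-1 0.05 0 0 1' >/dev/null;python3 -m handwheel '-1 0.05 0 0 1;-1 0.05 0 0 1;-1 0.05 0 0 1;-1 0.05 0 0 1;-1 0.05 0 0 1' >/dev/null;python3 -m handwheel '-1 0.05 0.3 0 1;-1 0.05 0.3 0 1;-1 0.05 0.3 0 1;-1 0.05 0.3 0 1;-1 0.05 0.3 0 1' >/dev/null;python3 -m handwheel '-1 0.05 0.4 0 1;-1 0 0.4 0 1;-1 0 0 0 1;-0.2 0 0 0 1;0 0 0 0 1';python3 -m handwheel '0 0 0 0 1' >/dev/null
python3 -c "
from tray import *
tray(.573,-.333,'w7.png'); to(.573,-.333,.014,87.2)"
```

```text
t: 25.62
tool_pos: [0.566, -0.336, 0.1525]
ee_rot: [0.725, 0.689, -0.001, -0.001]
ft_force: [-0.5, 0.1, -0.3]
gripper_width: 0.999
[265. 181.] 1897 (array([ 575.4, -334.8]), array([128.8,  57.7]), 87.1) [110.  60.  46.]
turn 0.02 shift -0.02 0.22 5.57 | t 25.8 tcp [ 0.5674 -0.3323  0.1532] yaw 87.3 w 0.998
```

```bash
python3 -m handwheel '-0.085 0.32 1 0 1;0 0 1 0 1;0 0 1 0 1;0 0 1 0 1;0 0 1 0 1' >/dev/null; python3 -m handwheel '0 0 0.4 0 1;0 0 0 0 1;0 0 0 0 1';  python3 -c "
from h import *
to(.5754,-.3348,.014,87.1)"
```

```text
t: 26.42
tool_pos: [0.5756, -0.3355, 0.0192]
ee_rot: [0.724, 0.69, 0.0, -0.0]
ft_force: [0.1, 0.0, 0.4]
gripper_width: 0.995
turn 0.04 shift 0.03 -0.01 0.21 | t 26.4 tcp [ 0.5756 -0.3355  0.0192] yaw 87.3 w 0.995
```

```bash
python3 -m handwheel '0.03 0 0.2 0 1;0 0 0 0 0;0 0 0 0 0;0 0 0 0 0;0 0 0 0 0' 40; python3 -m handwheel '0 0 0 0 0;0 0 0 0 0;0 0 0 0 0;0 0 0 0 0;0 0 0 0 0';  python3 -m handwheel '0 0 -0.3 0 0;0 0 -1 0 0;0 0 -1 0 0;0 0 -1 0 0;0 0 -1 0 0';python3 -m handwheel '0 0 -1 0 0;0 0 -0.6 0 0;0 0 0 0 0;0 0 0 0 0';
python3 -c "
from h import *
to(.569,.096,.155,191.7)"
```

```text
t: 26.83
tool_pos: [0.5756, -0.3358, 0.0146]
ee_rot: [0.724, 0.69, 0.0, 0.0]
ft_force: [0.1, 0.2, 0.4]
gripper_width: 0.759
t: 27.25
tool_pos: [0.5752, -0.3357, 0.0141]
ee_rot: [0.724, 0.69, -0.0, -0.0]
ft_force: [-1.3, 0.0, 4.2]
gripper_width: 0.598
t: 27.67
tool_pos: [0.5751, -0.3354, 0.1226]
ee_rot: [0.724, 0.69, -0.0, -0.0]
ft_force: [0.2, -0.1, -3.1]
gripper_width: 0.595
t: 28.0
tool_pos: [0.5756, -0.3355, 0.162]
ee_rot: [0.724, 0.69, 0.0, 0.001]
ft_force: [-0.3, -0.6, -1.4]
gripper_width: 0.595
turn -20.89 shift -3.24 16.96 0.28 | t 28.0 tcp [ 0.5756 -0.3355  0.162 ] yaw 87.2 w 0.595
```

```bash
python3 -m handwheel '0 0 0 -1 0;0 0 0 -1 0;0 0 0 -1 0;0 0 0 -1 0;0 0 0 -1 0' >/dev/null; python3 -m handwheel '0 0 0 -1 0;0 0 0 -1 0;0 0 0 -1 0;0 0 0 -1 0;0 0 0 -1 0' >/dev/null;python3 -m handwheel '0 0 0 -1 0;0 0 0 -1 0;0 0 0 -1 0;0 0 0 -1 0;0 0 0 -1 0' >/dev/null;python3 -m handwheel '0 0 0 -1 0;0 0 0 -1 0;0 0 0 -1 0;0 0 0 -1 0;0 0 0 -1 0' >/dev/null
python3 -m handwheel '0 0 0 -0.9 0;-0.19 1 0 0 0;-0.19 1 0 0 0;-0.19 1 0 0 0;-0.19 1 0 0 0' ; python3 -m handwheel '-0.19 1 0 0 0;-0.19 1 0 0 0;-0.19 1 0 0 0;-0.19 1 0 0 0;-0.19 1 0 0 0' >/dev/null;python3 -m handwheel '-0.19 1 0 0 0;-0.19 1 0 0 0;-0.19 1 0 0 0;-0.19 1 0 0 0;-0.19 1 0 0 0' >/dev/null;python3 -m handwheel '-0.19 1 0 0 0;-0.19 1 0 0 0;-0.1 0.9 0 0 0;0 0 0.5 0 0;0 0 0 0 0'; python3 -m handwheel '0 0 0 0 0'
python3 -c "
from h import *
to(.569,.096,.1,191.7)"
```

```text
t: 30.08
tool_pos: [0.5725, -0.2324, 0.1594]
ee_rot: [-0.102, 0.995, 0.001, -0.001]
ft_force: [-0.2, -0.2, -1.6]
gripper_width: 0.596
t: 31.33
tool_pos: [0.5643, 0.0957, 0.1461]
ee_rot: [-0.104, 0.995, 0.0, -0.002]
ft_force: [0.3, 0.0, -1.9]
gripper_width: 0.593
t: 31.42
tool_pos: [0.565, 0.0936, 0.1473]
ee_rot: [-0.102, 0.995, -0.0, -0.002]
ft_force: [-0.2, -0.9, -2.1]
gripper_width: 0.593
turn 0.01 shift -0.18 0.06 1.89 | t 31.4 tcp [0.565  0.0936 0.1473] yaw -168.2 w 0.593
```

```bash
cat > hold.py <<'E'
from h import *
def hold(f):
    s=state();p,d,i=cam('wrist');save(p,f);Rm=R.from_quat(s['ee_rot'])
    T=Rm.inv().apply((cloud(i,d)-s['tool_pos']).reshape(-1,3)).reshape(384,512,3)*1000
    zt=s['tool_pos'][2]
    m=(T[...,2]>-6)&(T[...,2]<4)&(T[...,0]>30)&(abs(T[...,1])<40)
    vu=np.argwhere(m);Q=Rm.inv().apply(plane(i,vu[:,::-1],zt)-s['tool_pos'])*1000
    e=np.sort(Q[abs(Q[:,1])<14,0])[-25:];a=Q[Q[:,0]<52];print('rim n',len(Q),'z',np.median(T[m][:,2]).round(1),'front edge',e.round(1)[[0,12,-1]],'y',a[:,1].min().round(1),a[:,1].max().round(1))
    h=cv2.cvtColor(p,cv2.COLOR_RGB2HSV)
    y=((h[...,0]>17)&(h[...,0]<32)&(h[...,1]>110)&(h[...,2]>60)&(abs(T[...,2]-(zt-.064)*1000)<15)&(abs(T[...,1])<25)).astype(np.uint8)
    N,L,st,ce=cv2.connectedComponentsWithStats(y)
    for k in range(1,N):
        if st[k,4]>5: print('post',st[k],(Rm.inv().apply(plane(i,ce[k],.064)-s['tool_pos'])*1000).round(1))
E
python3 -m handwheel '-0.18 0.06 0.8 0 0;0 0 0.8 0 0;0 0 0.3 0 0;0 0 0 0 0;0 0 0 0 0'
python3 -c "
from hold import *
hold('w8.png');to(.569,.096,.078,191.7)
p=cv2.imread('pics/w8.png')
cv2.imwrite('pics/w8c.png',cv2.resize(p[90:270,150:370],None,fx=3.5,fy=3.3,interpolation=cv2.INTER_CUBIC))"
```

```text
t: 31.83
tool_pos: [0.5701, 0.0956, 0.1013]
ee_rot: [-0.102, 0.995, -0.0, -0.001]
ft_force: [1.0, -0.5, -1.6]
gripper_width: 0.6
rim n 2251 z 0.6 front edge [67. 67. 67.] y -28.4 27.3
post [228 150   9   4  32] [[ 47.9 -15.7  37.4]]
post [278 150  10   4  30] [[48.1 15.7 37.4]]
turn -0.00 shift 0.06 0.02 0.96 | t 31.9 tcp [0.5705 0.0958 0.1019] yaw -168.3 w 0.595
```

View pics/w8c.png

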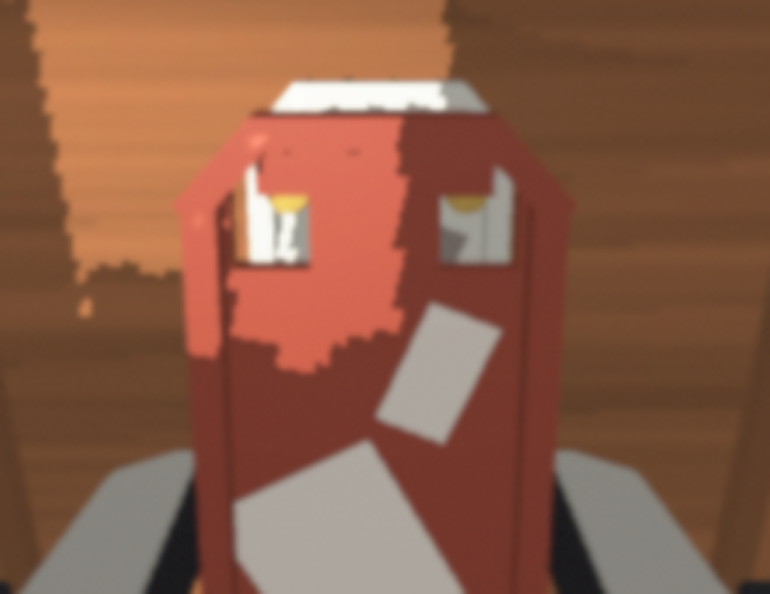

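```bash
python3 -m handwheel '0.055 0.02 0.3 0 0;0 0 0.3 0 0;0 0 0.3 0 0;0 0 0.2 0 0;0 0 0 0 0'; python3 -m handwheel '0 0 0.2 0 0;0 0 0.2 0 0;0 0 0 0 0'
```

```text
t: 32.3
tool_pos: [0.5682, 0.0966, 0.0726]
ee_rot: [-0.102, 0.995, -0.0, -0.001]
ft_force: [0.2, 0.1, -2.3]
gripper_width: 0.598
t: 32.55
tool_pos: [0.5686, 0.0966, 0.063]
ee_rot: [-0.102, 0.995, -0.0, -0.0]
ft_force: [0.0, 0.9, -2.9]
gripper_width: 0.599
```

```bash
python3 -m handwheel '0 0 0.3 0 0;0 0 0.3 0 0;0 0 0.2 0 0;0 0 0.1 0 0;0 0 0 0 0';  python3 -m handwheel '0 0 0.02 0 0;0 0 0 0 0.72;0 0 0 0 0.72;0 0 0 0 0.72;0 0 0 0 0.72' ; python3 -m handwheel '0 0 -0.4 0 0.72;0 0 -1 0 0.72;0 0 -1 0 0.72;0 0 -1 0 0.72;0 0 -1 0 1'>/dev/null; python3 -m handwheel '0 0 -1 0 1;0 0 -1 0 1;0 0 -0.6 0 1;0 0 0 0 1;0 0 0 0 1'; python3 chk.py .040 w9.png;  python3 -c "
from h import *
to(.414,-.336,.17,98.5)"
```

```text
t: 32.97
tool_pos: [0.5686, 0.0966, 0.0406]
ee_rot: [-0.102, 0.995, -0.0, -0.001]
ft_force: [-0.1, 0.5, -2.1]
gripper_width: 0.601
t: 33.38
tool_pos: [0.5691, 0.0967, 0.0412]
ee_rot: [-0.102, 0.995, 0.0, 0.0]
ft_force: [0.6, 0.2, 0.2]
gripper_width: 0.716
t: 34.22
tool_pos: [0.5691, 0.0966, 0.2173]
ee_rot: [-0.102, 0.995, 0.0, 0.001]
ft_force: [-0.3, 0.4, -0.8]
gripper_width: 0.996
stack 1530 0.0395 (array([567.3,  95.9]), array([128.9,  56.6]), 11.6)
turn 20.91 shift -17.16 0.90 -0.35 | t 34.3 tcp [0.5686 0.0965 0.2162] yaw -168.3 w 1.000
[364. 222.] 256 (array([ 440.1, -324.7]), array([131.8,  57. ]), -81.6) [95. 95. 81.]
turn 18.65 shift -16.20 -8.66 1.81 | t 34.4 tcp [0.5682 0.0964 0.2151] yaw -168.3 w 0.998
```

```bash
python3 -m handwheel '0 0 0 1 1;0 0 0 1 1;0 0 0 1 1;0 0 0 1 1;0 0 0 1 1' >/dev/null; python3 -m handwheel '0 0 0 1 1;0 0 0 1 1;0 0 0 1 1;0 0 0 1 1;0 0 0 1 1' >/dev/null; python3 -m handwheel '0 0 0 1 1;0 0 0 1 1;0 0 0 1 1;0 0 0 1 1;0 0 0 1 1' >/dev/null; python3 -m handwheel '0 0 0 1 1;0 0 0 1 1;0 0 0 1 1;0 0 0 0.65 1;-1 -0.47 0 0 1' >/dev/null
python3 -m handwheel '-1 -0.47 0 0 1;-1 -0.47 0 0 1;-1 -0.47 0 0 1;-1 -0.47 0 0 1;-1 -0.47 0 0 1' >/dev/null;python3 -m handwheel '-1 -0.47 0.1 0 1;-1 -0.47 0.2 0 1;-1 -0.47 0.2 0 1;-1 -0.47 0.2 0 1;-1 -0.47 0.2 0 1' >/dev/null;python3 -m handwheel '-1 -0.47 0.4 0 1;-1 -0.47 0.4 0 1;-1 -0.47 0.4 0 1;-1 -0.47 0.4 0 1;-0.9 -0.45 0 0 1' >/dev/null;python3 -m handwheel '0 0 0 0 1;0 0 0 0 1;0 0 0 0 1'
python3 -c "
from tray import *
tray(.440,-.325,'w10.png'); to(.440,-.325,.014,98.4)"
```

```text
t: 37.53
tool_pos: [0.4419, -0.3234, 0.1527]
ee_rot: [0.653, 0.758, -0.0, -0.001]
ft_force: [-0.1, -0.3, -1.5]
gripper_width: 0.997
[260. 181.] 1881 (array([ 446.5, -324.5]), array([129.8,  56.6]), -81.2) [74. 76. 67.]
turn 0.03 shift -0.07 -0.10 5.56 | t 37.6 tcp [ 0.4423 -0.323   0.1529] yaw 98.6 w 1.000
```

View pics/w10.png

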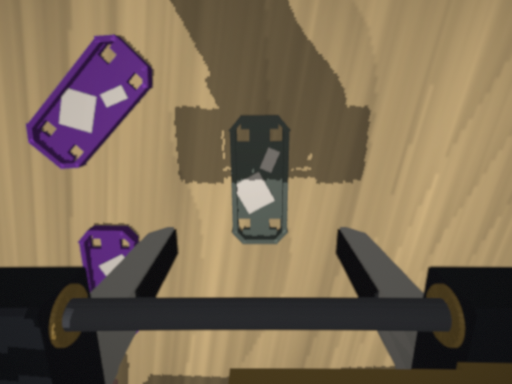

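```bash
python3 -m handwheel '-0.08 0.16 1 0 1;0 0 1 0 1;0 0 1 0 1;0 0 1 0 1;0 0 1 0 1' >/dev/null; python3 -m handwheel '0 0 0.4 0 1;0 0 0.15 0 1;0 0 0 0 1;0 0 0 0 1';  python3 -c "
from h import *
to(.4465,-.3245,.014,98.7)"
python3 -m handwheel '0 0 0 0 0;0 0 0 0 0;0 0 0 0 0;0 0 0 0 0;0 0 0 0 0' 40; python3 -m handwheel '0 0 0 0 0;0 0 0 0 0;0 0 0 0 0;0 0 0 0 0;0 0 0 0 0'
```

```text
t: 38.33
tool_pos: [0.4469, -0.3255, 0.0155]
ee_rot: [0.653, 0.758, 0.0, 0.0]
ft_force: [0.1, 0.0, 0.1]
gripper_width: 1.0
turn -0.04 shift 0.04 -0.01 0.06 | t 38.3 tcp [ 0.4469 -0.3255  0.0155] yaw 98.5 w 1.000
t: 38.75
tool_pos: [0.4465, -0.3257, 0.0151]
ee_rot: [0.653, 0.757, 0.0, 0.0]
ft_force: [0.4, 0.2, -0.6]
gripper_width: 0.687
t: 39.17
tool_pos: [0.4462, -0.3256, 0.0148]
ee_rot: [0.653, 0.757, 0.0, -0.0]
ft_force: [-1.8, -0.1, 6.6]
gripper_width: 0.597
```

```bash
python3 -m handwheel '0 0 -0.3 0 0;0 0 -1 0 0;0 0 -1 0 0;0 0 -1 0 0;0 0 -1 0 0';python3 -m handwheel '0 0 -1 0 0;0 0 -0.6 0 0;0 0 0 -1 0;0 0 0 -1 0;0 0 0 -1 0'; python3 -m handwheel '0 0 0 -1 0;0 0 0 -1 0;0 0 0 -1 0;0 0 0 -1 0;0 0 0 -1 0' >/dev/null;python3 -m handwheel '0 0 0 -1 0;0 0 0 -1 0;0 0 0 -1 0;0 0 0 -1 0;0 0 0 -1 0' >/dev/null;python3 -m handwheel '0 0 0 -1 0;0 0 0 -1 0;0 0 0 -1 0;0 0 0 -1 0;0 0 0 -1 0' >/dev/null; python3 -m handwheel '0 0 0 -0.63 0;0 0 0 0 0;0 0 0 0 0';
python3 -c "
from h import *
to(.569,.096,.155,191.7)"
```

```text
t: 39.58
tool_pos: [0.4461, -0.3254, 0.1234]
ee_rot: [0.653, 0.757, -0.0, -0.0]
ft_force: [0.2, 0.4, -2.0]
gripper_width: 0.594
t: 40.0
tool_pos: [0.4465, -0.3253, 0.1629]
ee_rot: [0.546, 0.837, 0.0, 0.0]
ft_force: [-0.9, -0.1, -1.2]
gripper_width: 0.598
t: 41.5
tool_pos: [0.4461, -0.3257, 0.1622]
ee_rot: [-0.1, 0.995, 0.0, -0.0]
ft_force: [-0.3, 0.3, -1.3]
gripper_width: 0.6
turn -0.04 shift -8.24 15.52 0.29 | t 41.5 tcp [ 0.4461 -0.3257  0.1622] yaw -168.5 w 0.600
```

```bash
python3 -m handwheel '-0.5 1 0 0 0;-0.53 1 0 -0.04 0;-0.53 1 0 0 0;-0.53 1 0 0 0;-0.53 1 0 0 0' ; python3 -m handwheel '-0.53 1 0 0 0;-0.53 1 0 0 0;-0.53 1 0 0 0;-0.53 1 0 0 0;-0.53 1 0 0 0' ;python3 -m handwheel '-0.53 1 0 0 0;-0.53 1 0 0 0;-0.53 1 0 0 0;-0.53 1 0 0 0;-0.53 1 0 0 0' >/dev/null;python3 -m handwheel '-0.3 0.5 0 0 0;0 0 0.5 0 0;0 0 0 0 0;0 0 0 0 0;0 0 0 0 0'
python3 -c "
from h import *
to(.569,.096,.1,191.7)"
```

```text
t: 41.92
tool_pos: [0.4851, -0.1886, 0.1623]
ee_rot: [-0.102, 0.995, -0.0, -0.0]
ft_force: [1.4, -0.2, -1.2]
gripper_width: 0.595
t: 42.33
tool_pos: [0.5244, -0.0525, 0.1623]
ee_rot: [-0.102, 0.995, -0.0, 0.0]
ft_force: [0.2, -1.0, -1.3]
gripper_width: 0.597
t: 43.17
tool_pos: [0.5679, 0.0946, 0.1498]
ee_rot: [-0.102, 0.995, -0.0, -0.0]
ft_force: [-0.4, 1.2, -1.4]
gripper_width: 0.597
turn 0.01 shift -0.05 0.05 1.99 | t 43.2 tcp [0.5679 0.0946 0.1498] yaw -168.3 w 0.597
```

```bash
python3 -m handwheel '-0.03 0.05 0.8 0 0;0 0 0.8 0 0;0 0 0.3 0 0;0 0 0 0 0;0 0 0 0 0'
python3 -c "
from hold import *
hold('w11.png');to(.569,.096,.078,191.7)
p=cv2.imread('pics/w11.png')
cv2.imwrite('pics/w11c.png',cv2.resize(p[90:270,150:370],None,fx=3.5,fy=3.3,interpolation=cv2.INTER_CUBIC))"
```

```text
t: 43.58
tool_pos: [0.5687, 0.0966, 0.1025]
ee_rot: [-0.103, 0.995, -0.0, -0.0]
ft_force: [0.5, 0.3, -1.9]
gripper_width: 0.596
rim n 2254 z 1.3 front edge [67.5 67.5 67.5] y -28.5 27.0
post [225 149  12   7  64] [[ 47.6 -16.6  38.5]]
post [276 149  11   7  64] [[47.7 14.7 38.5]]
turn 0.02 shift 0.01 -0.03 1.00 | t 43.6 tcp [0.569  0.0968 0.1029] yaw -168.2 w 0.599
```

View pics/w11c.png

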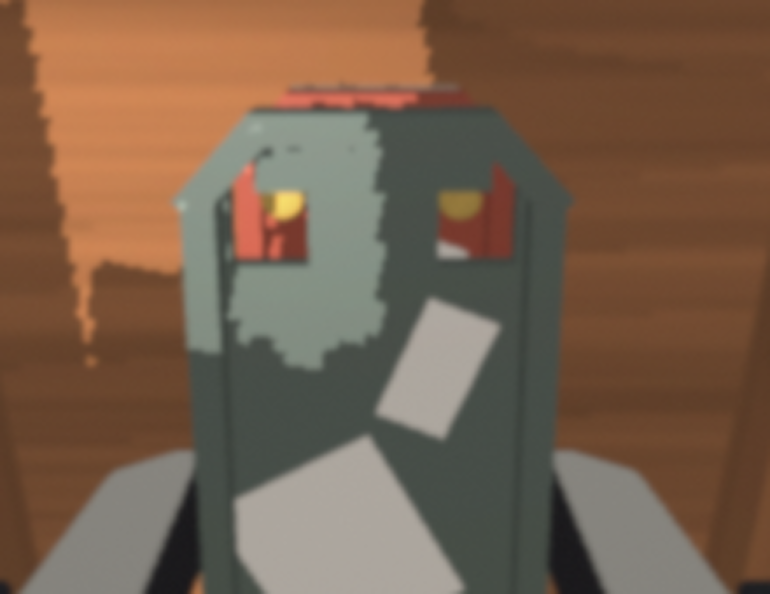

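```bash
python3 -m handwheel '0 -0.01 0.3 0 0;0 0 0.3 0 0;0 0 0.3 0 0;0 0 0.2 0 0;0 0 0 0 0'; python3 -m handwheel '0 0 0.2 0 0;0 0 0.2 0 0;0 0 0 0 0'
```

```text
t: 44.05
tool_pos: [0.5681, 0.0968, 0.0733]
ee_rot: [-0.103, 0.995, -0.0, -0.001]
ft_force: [0.3, 0.1, -2.2]
gripper_width: 0.598
t: 44.3
tool_pos: [0.5684, 0.0969, 0.0637]
ee_rot: [-0.103, 0.995, -0.0, -0.0]
ft_force: [0.5, -0.1, -1.0]
gripper_width: 0.598
```

```bash
python3 -m handwheel '0 0 0.2 0 0;0 0 0.12 0 0;0 0 0 0 0;0 0 0 0 0';  python3 -m handwheel '0 0 0.01 0 0;0 0 0 0 0.72;0 0 0 0 0.72;0 0 0 0 0.72;0 0 0 0 0.72' ; python3 -m handwheel '0 0 -0.4 0 0.72;0 0 -1 0 0.72;0 0 -1 0 0.72;0 0 -1 0 0.72;0 0 -1 0 1'>/dev/null; python3 -m handwheel '0 0 -1 0 1;0 0 -1 0 1;0 0 0 0 1;0 0 0 0 1'
python3 - <<'E'
from h import *
from chk import stack
p=stack(.054);save(p,'w12.png')
p,d,i=cam('top');C=cloud(i,d);Z=C[...,2]
m=(Z>.035)&(Z<.06);m[:,:95]=0;m[:,165:]=0;m[:185]=0;m[270:]=0
vu=np.argwhere(m);print('bar',len(vu),Z[m].mean(),rect(plane(i,vu[:,::-1],.045)))
to(.454,.357,.15,191.5)
E
```

```text
t: 44.63
tool_pos: [0.5686, 0.0969, 0.0565]
ee_rot: [-0.103, 0.995, -0.0, -0.0]
ft_force: [0.1, -1.2, -1.1]
gripper_width: 0.599
t: 45.05
tool_pos: [0.5689, 0.0969, 0.0566]
ee_rot: [-0.103, 0.995, 0.0, 0.0]
ft_force: [0.1, -0.8, 0.7]
gripper_width: 0.72
t: 45.8
tool_pos: [0.5693, 0.097, 0.2185]
ee_rot: [-0.103, 0.995, 0.0, 0.002]
ft_force: [-0.5, -0.1, 0.3]
gripper_width: 0.988
stack 1734 0.0535 (array([569.3, 100.4]), array([123.2, 120. ]), 60.4)
bar 154 0.04518782283411311 (array([453.2, 356.7]), array([61., 21.]), 9.5)
turn 0.07 shift 2.40 11.11 2.65 | t 45.9 tcp [0.5683 0.0967 0.2163] yaw -168.2 w 1.002
```

View pics/w12.png

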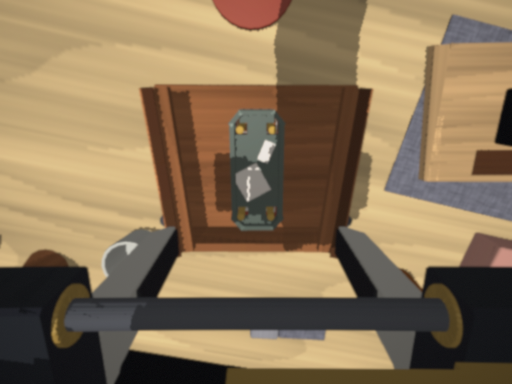

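Run:
```python
from h import *
p,d,i=cam('wrist');C=cloud(i,d);Z=C[...,2];q=C[...,:2]-[.567,.0955];a=np.radians(11.7)
X=q@[np.cos(a),np.sin(a)];Y=q@[-np.sin(a),np.cos(a)]
m=(abs(Z-.054)<.005)&(abs(X)<.08)&(abs(Y)<.038);vu=np.argwhere(m);print(len(vu),rect(plane(i,vu[:,::-1],.054)))
for s in(X>.03,X<-.03,Y>.012,Y<-.012): print(np.median(Z[m&s]).round(4))
```

```text
1967 (array([575.5,  97.5]), array([147.4,  75.3]), 11.9)
0.0534
0.0535
0.0535
0.0535
```

```bash
python3 -m handwheel '0.22 1 0 0 1;0.22 1 0 0 1;0.22 1 0 0 1;0.22 1 0 0 1;0.22 1 0 0 1'>/dev/null; python3 -m handwheel '0.22 1 0 0 1;0.22 1 0 0 1;0.22 1 0 0 1;0.22 1 0 0 1;0.22 1 0 0 1'>/dev/null; python3 -m handwheel '0.2 1 1 0 1;0 0.1 1 0 1;0 0 1 0 1;0 0 0 0 1;0 0 0 0 1'
python3 - <<'E'
from h import *
p,d,i=cam('wrist');C=cloud(i,d);Z=C[...,2]
m=(Z>.036)&(Z<.055)&(np.linalg.norm(C[...,:2]-[.4535,.3565],axis=2)<.045);vu=np.argwhere(m);print(len(vu),np.median(Z[m]),rect(plane(i,vu[:,::-1],.045)))
to(.4535,.3568,.0275)
E
```

```text
t: 47.2
tool_pos: [0.4521, 0.3554, 0.1398]
ee_rot: [-0.103, 0.995, -0.001, -0.002]
ft_force: [0.5, 0.4, 0.1]
gripper_width: 0.999
1406 0.04428069469869078 (array([454.1, 356.3]), array([59.5, 17.4]), 12.0)
turn -0.00 shift -0.03 0.03 4.54 | t 47.2 tcp [0.4529 0.3558 0.1411] yaw -168.2 w 1.002
```

```bash
python3 -m handwheel '-0.03 0.02 0.9 0 1;0 0 1 0 0.7;0 0 1 0 0.7;0 0 0.8 0 0.7;0 0 0.5 0 0.6'>/dev/null; python3 -m handwheel '0 0 0.3 0 0.5;0 0 0 0 0.5;0 0 0 0 0.4;0 0 0 0 0.3;0 0 0 0 0' 50; python3 -m handwheel '0 0 0 0 0;0 0 0 0 0;0 0 0 0 0;0 0 0 0 0;0 0 0 0 0'; python3 -m handwheel '0 0 0 0 0;0 0 0 0 0;0 0 0 0 0'
```

```text
t: 48.08
tool_pos: [0.4544, 0.3572, 0.0301]
ee_rot: [-0.103, 0.995, 0.001, 0.001]
ft_force: [-0.5, 0.3, 1.0]
gripper_width: 0.406
t: 48.5
tool_pos: [0.4539, 0.357, 0.0293]
ee_rot: [-0.103, 0.995, 0.0, 0.0]
ft_force: [0.1, -0.7, 6.2]
gripper_width: 0.192
t: 48.75
tool_pos: [0.4539, 0.357, 0.0293]
ee_rot: [-0.103, 0.995, 0.0, 0.0]
ft_force: [-0.4, 0.3, 5.7]
gripper_width: 0.191
```

```bash
python3 -m handwheel '0 0 -0.4 0 0;0 0 -1 0 0;0 0 -1 0 0;0 0 -1 0 0;0 0 -1 0 0'; python3 -m handwheel '0 0 -0.2 0 0;0 0 0 0 0;0 0 0 0 0';  python3 -c "
from h import *
to(.4887,.0794,.12,191.7)"
```

```text
t: 49.17
tool_pos: [0.4532, 0.3564, 0.1402]
ee_rot: [-0.103, 0.995, -0.0, -0.0]
ft_force: [0.3, 1.6, -2.6]
gripper_width: 0.194
t: 49.42
tool_pos: [0.4535, 0.3564, 0.1436]
ee_rot: [-0.103, 0.995, -0.0, -0.0]
ft_force: [0.8, -0.1, -2.8]
gripper_width: 0.19
turn 0.03 shift 0.87 -11.14 0.94 | t 49.4 tcp [0.4535 0.3564 0.1436] yaw -168.2 w 0.190
```

```bash
python3 -m handwheel '0.07 -0.6 0 0 0;0.07 -0.9 0 0 0;0.07 -0.9 0 0 0;0.07 -0.9 0 0 0;0.07 -0.9 0 0 0'>/dev/null; python3 -m handwheel '0.07 -0.9 0 0 0;0.07 -0.9 0 0 0;0.07 -0.9 0 0 0;0.07 -0.9 0 0 0;0.07 -0.9 0 0 0'; python3 -m handwheel '0.07 -0.9 0 0 0;0.07 -0.9 0 0 0;0 -0.64 0 0 0;0 0 0 0 0;0 0 0 0 0'; python3 -m handwheel '0 0 0 0 0'
python3 - <<'E'
from h import *
p,d,i=cam('wrist');save(p,'w13.png')
to(.4887,.0794,.0975,191.7)
C=cloud(i,d);Z=C[...,2];
s=state();m=(abs(Z-(s['tool_pos'][2]+.0165))<.006)&(np.linalg.norm(C[...,:2]-s['tool_pos'][:2],axis=2)<.05);vu=np.argwhere(m);print(len(vu),rect(C[m]))
E
```

```text
t: 50.25
tool_pos: [0.4801, 0.1381, 0.1424]
ee_rot: [-0.103, 0.995, -0.0, -0.002]
ft_force: [0.6, 0.1, -2.9]
gripper_width: 0.195
t: 50.67
tool_pos: [0.4894, 0.0783, 0.1427]
ee_rot: [-0.102, 0.995, -0.0, -0.001]
ft_force: [-0.0, 0.3, -1.9]
gripper_width: 0.191
t: 50.75
tool_pos: [0.4896, 0.0801, 0.1431]
ee_rot: [-0.103, 0.995, 0.0, -0.001]
ft_force: [-0.3, 0.8, -2.0]
gripper_width: 0.189
turn 0.04 shift 0.05 -0.04 1.83 | t 50.8 tcp [0.4897 0.0805 0.1433] yaw -168.1 w 0.188
3849 (array([486.9,  79. ]), array([47.4, 43.9]), -28.1)
```

View pics/w13.png

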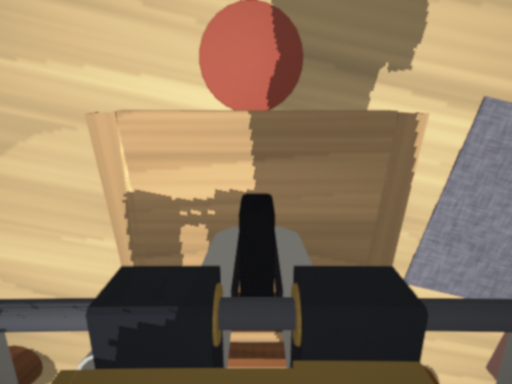

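```bash
python3 -m handwheel '0.05 -0.04 0.6 0.03 0;0 0 0.6 0 0;0 0 0.4 0 0;0 0 0 0 0;0 0 0 0 0'; python3 -m handwheel '0 0 0.1 0 0;0 0 0.1 0 0;0 0 0 0 0'; python3 -m handwheel '0 0 0.06 0 0;0 0 0 0 0';python3 -m handwheel '0 0 0.06 0 0;0 0 0 0 0'; python3 -c "
from h import *
to(.567,.0956,.0963,191.7)"
```

```text
t: 51.22
tool_pos: [0.4888, 0.0794, 0.1035]
ee_rot: [-0.103, 0.995, -0.0, -0.001]
ft_force: [-0.2, 0.4, -2.3]
gripper_width: 0.191
t: 51.47
tool_pos: [0.4894, 0.0788, 0.099]
ee_rot: [-0.102, 0.995, 0.0, 0.0]
ft_force: [-0.5, 0.2, -2.3]
gripper_width: 0.19
t: 51.63
tool_pos: [0.4893, 0.0787, 0.0975]
ee_rot: [-0.102, 0.995, 0.0, 0.0]
ft_force: [0.3, 0.2, -1.8]
gripper_width: 0.191
t: 51.8
tool_pos: [0.4895, 0.0787, 0.0963]
ee_rot: [-0.102, 0.995, -0.0, 0.0]
ft_force: [-0.2, 1.1, 2.4]
gripper_width: 0.19
turn -0.00 shift -3.17 0.03 -0.00 | t 51.8 tcp [0.4895 0.0787 0.0963] yaw -168.3 w 0.190
```

```bash
python3 -m handwheel '-0.3 0.02 0 0 0;-0.4 0 0 0 0;-0.4 0 0 0 0;0 0 0 0 0'; python3 -m handwheel '-0.4 0 0 0 0;-0.4 0 0 0 0;0 0 0 0 0'; python3 -m handwheel '-0.3 0 0 0 0;-0.3 0 0 0 0;0 0 0 0 0'; python3 -m handwheel '-0.2 0 0 0 0;0 0 0 0 0';python3 -c "
from h import *
to(.567,.0956,.0963,191.7);print(state()['ft_force'])"
```

```text
t: 52.13
tool_pos: [0.518, 0.0852, 0.0963]
ee_rot: [-0.102, 0.995, 0.0, 0.001]
ft_force: [3.8, -0.2, 3.9]
gripper_width: 0.187
t: 52.38
tool_pos: [0.5356, 0.0888, 0.0962]
ee_rot: [-0.102, 0.995, -0.0, -0.0]
ft_force: [-5.9, -1.3, 13.3]
gripper_width: 0.188
t: 52.63
tool_pos: [0.5497, 0.0916, 0.0962]
ee_rot: [-0.102, 0.995, -0.0, -0.001]
ft_force: [-7.0, -0.8, 13.0]
gripper_width: 0.189
t: 52.8
tool_pos: [0.5526, 0.0921, 0.0962]
ee_rot: [-0.102, 0.995, -0.001, -0.002]
ft_force: [-12.3, -1.7, 17.3]
gripper_width: 0.187
turn -0.00 shift -0.59 0.02 -0.00 | t 52.8 tcp [0.5526 0.0921 0.0962] yaw -168.3 w 0.187
[-12.27404925  -1.66238854  17.31769258]
```

```bash
python3 -m handwheel '0 0 -0.04 0 0;0 0 0 0 0'; python3 -m handwheel '-0.1 0 -0.01 0 0;0 0 0 0 0'; python3 -m handwheel '-0.1 0 0 0 0;0 0 0 0 0'
```

```text
t: 52.97
tool_pos: [0.5551, 0.0928, 0.0969]
ee_rot: [-0.102, 0.995, 0.0, 0.0]
ft_force: [0.4, -0.1, -2.5]
gripper_width: 0.191
t: 53.13
tool_pos: [0.5584, 0.0935, 0.097]
ee_rot: [-0.102, 0.995, 0.0, 0.0]
ft_force: [0.7, -0.7, -2.4]
gripper_width: 0.192
t: 53.3
tool_pos: [0.5608, 0.094, 0.097]
ee_rot: [-0.102, 0.995, 0.0, 0.0]
ft_force: [-0.2, 0.0, -2.8]
gripper_width: 0.191
```

```bash
python3 -m handwheel '-0.1 0 0 0 0;0 0 0 0 0' | grep -E "tool|force"; python3 -m handwheel '-0.08 0 0 0 0;0 0 0 0 0'| grep -E "tool|force"; python3 -m handwheel '-0.06 0 0.01 0 0;0 0 0 0 0'| grep -E "tool|force"
```

```text
tool_pos: [0.5626, 0.0945, 0.0969]
ft_force: [-0.2, 0.1, -4.7]
tool_pos: [0.5632, 0.0946, 0.0966]
ft_force: [-4.6, 0.4, -3.4]
tool_pos: [0.5642, 0.0948, 0.0963]
ft_force: [-6.2, 0.2, -2.8]
```

```bash
python3 -m handwheel '0 0 0.02 0 0;0 0 0 0 0' | grep -E "tool|force"; python3 -m handwheel '-0.06 0 0 0 0;0 0 0 0 0'| grep -E "tool|force"; python3 -m handwheel '-0.06 0 0 0 0;0 0 0 0 0'| grep -E "tool|force"
```

```text
tool_pos: [0.5645, 0.0949, 0.0962]
ft_force: [-6.7, 0.0, 0.3]
tool_pos: [0.5645, 0.0949, 0.0963]
ft_force: [-11.9, -0.2, 5.9]
tool_pos: [0.5645, 0.0949, 0.0963]
ft_force: [-17.0, -1.1, 11.3]
```

```bash
python3 -m handwheel '0 0 -0.03 0 0;0 0 0 0 0' | grep -E "tool|force"; python3 -m handwheel '-0.04 0 -0.01 0 0;0 0 0 0 0;0 0 0 0 0'| grep -E "tool|force"
```

```text
tool_pos: [0.5645, 0.0949, 0.0963]
ft_force: [-13.4, -0.8, 1.6]
tool_pos: [0.5645, 0.0949, 0.0963]
ft_force: [-16.8, -0.7, 0.2]
```

```bash
python3 -m handwheel '-0.04 0 -0.02 0 0;0 0 0 0 0;0 0 0 0 0'| grep -E "tool|force";python3 -m handwheel '-0.02 0 -0.01 0 0;0 0 0 0 0;0 0 0 0 0'| grep -E "tool|force"
python3 - <<'E'
from h import *
p,d,i=cam('side');save(cv2.resize(p[140:230,185:295],None,fx=6,fy=6,interpolation=cv2.INTER_CUBIC),'s1.png')
E
```

```text
tool_pos: [0.5646, 0.0949, 0.0963]
ft_force: [-17.6, -1.0, -1.7]
tool_pos: [0.5646, 0.0949, 0.0963]
ft_force: [-18.5, 0.3, -3.3]
```

View pics/s1.png

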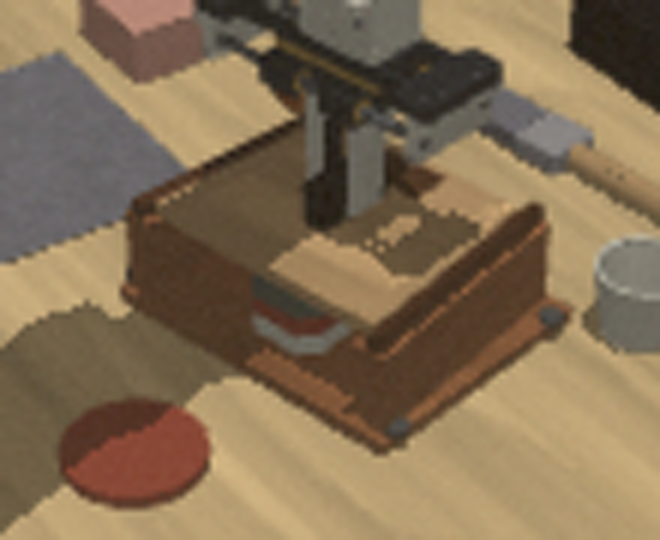

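```bash
python3 -m handwheel '0.06 0 0.02 0 0;0.05 0 0 0 0;0 0 0 0 0'| grep -E "tool|force"; python3 -m handwheel '0 0 0 0 0.5;0 0 0 0 0.5;0 0 0 0 0.5;0 0 0 0 0.5;0 0 0 0 0.5'| grep -E "tool|force|wid"; python3 -m handwheel '0 0 -0.4 0 0.5;0 0 -1 0 0.5;0 0 -1 0 0.5;0 0 -1 0 0.5;0 0 -1 0 0.5'| grep -E "tool|force";python3 -m handwheel '0 0 -1 0 0.5;0 0 0 0 0.5;0 0 0 0 0.5;0 0 0 0 0.5'
python3 - <<'E'
from h import *
p,d,i=cam('wrist');save(p,'w14.png');C=cloud(i,d);Z=C[...,2]
m=(Z>.1)&(Z<.125)&(np.linalg.norm(C[...,:2]-[.565,.095],axis=2)<.045);vu=np.argwhere(m);print(len(vu),np.median(Z[m]),rect(plane(i,vu[:,::-1],.112)))
q=C[...,:2]-[.565,.095];a=np.radians(11.7);X=q@[np.cos(a),np.sin(a)];Y=q@[-np.sin(a),np.cos(a)]
for n,s in(('rear',(X<-.04)&(X>-.07)&(abs(Y)<.06)),('front',(X>.04)&(X<.06)&(abs(Y)<.06)),('L',(Y>.04)&(Y<.07)&(abs(X)<.06)),('R',(Y<-.04)&(Y>-.07)&(abs(X)<.06))): s=s&(abs(Z-.08)<.02);print(n,s.sum(),np.median(Z[s]).round(4))
E
```

```text
tool_pos: [0.5646, 0.0949, 0.0963]
ft_force: [-10.8, -0.5, -6.4]
tool_pos: [0.5695, 0.0958, 0.098]
ft_force: [-0.1, -0.1, 0.8]
gripper_width: 0.483
tool_pos: [0.5687, 0.0957, 0.2097]
ft_force: [0.7, 0.1, -0.6]
t: 56.68
tool_pos: [0.5685, 0.0955, 0.2328]
ee_rot: [-0.102, 0.995, -0.0, 0.0]
ft_force: [0.5, 0.4, -0.1]
gripper_width: 0.498
1197 0.11128711324508112 (array([564.7,  94.1]), array([59.2, 17.2]), 12.2)
rear 3958 0.0796
front 1861 0.0797
L 3337 0.0795
R 3331 0.0796
```

Run:
```python
from h import *
p,d,i=cam('side');q=np.load('/tmp/side0.npz')['p'].astype(int)
for n,(u,v) in dict(vase=(237,148),votive=(291,189),jar=(326,193),candle=(339,216),coaster=(207,215),box=(208,143),brush=(280,164)).items():
    print(n,np.median(abs(p[v-8:v+9,u-8:u+9].astype(int)-q[v-8:v+9,u-8:u+9])))
print(state()['t'],arm.close_job())
```

```text
vase 2.0
votive 4.0
jar 3.0
candle 5.0
coaster 2.0
box 4.0
brush 4.0
the job is handed in; nothing more can be done
56.7833 None
```

I packed the case and handed the job in at 56.8 s of the 208 s allowed.

**What I did**
- I drew the lid out and laid it flat on the felt mat.
- Only three trays were on the table: white, rust-red and dark grey-green. I took tray1 (cream) as absent because nothing cream with red patches was in view. I left the two purple look-alikes alone.
- I stacked the three trays over the four posts in that order. The dark tray had been knocked about 3 cm aside before I reached it, so I located it again before gripping it.
- I set the lid back in its way and pushed until it stopped under 18.5 N.

**What the last checks showed**
- **Trays:** The top tray reads level at 53.5 mm, against 54 mm expected. Before the lid went on, all four posts showed through its holes. The first two trays measured within 1 mm of the posts' middle. The top tray's centre measurement was spoiled by nearby case parts, so I judged it from its height, level and the picture.
- **Lid:** The top is level at 79.5–79.7 mm. The handle is about 2.5 mm short of the posts' middle and 0.8 mm sideways. I took the posts' middle as the home point, which is an inference and not something I measured. The handle moved 34 mm from its start, so by the stated 18–40 mm range it is at most 6 mm short of home.
- **Bystanders:** The side camera picture is unchanged at all seven of them.
- **Viewer limit:** The last wrist picture could not be viewed because I had reached the limit of 16, so the final lid check rests on depth readings only.

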